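# Stamp two tags with the mallet on the sprung punch blocks

### The arm

A 6-joint arm with a two-finger parallel gripper is mounted at the origin on the work surface. World frame = base frame: x ahead of the robot, y to its left, z up, the work surface at z = 0. Lengths are in mm, angles in rad, forces in N, time in s.
With the tool pointing down it reaches from about 300 to 775 mm from the base axis. Payload 14.6 kg.
Tool frame: the origin (TCP) lies on the centre line of the jaws, within the pads' length; the fingertips stand 25 mm ahead of it and the grasp point (between the pads) lies 6 mm ahead of it; z points along the fingers, y is the line along which they close (so a half turn about z gives the same grasp; the last joint's range is limited). The gripper opens to 94 mm and grips with 3 to 60 N. Pads are 16 mm wide; open, the fingers measure 119 mm over their backs; the gripper's body (75 mm by 177 mm) begins 78 mm behind the grasp point.
Start: joints at [1.144, 0.3, 1.521, -0, 1.321, -0.067], TCP at [193.645, 514.773, 230.446] pointing down, gripper open.
Joint ranges: [-3.03, 3.03], [-0.79, 2.21], [0.23, 2.52], [-1.04, 4.18], [0, 3.07], [-2.55, 2.55]. Speed limits (rad/s): [2.22, 2.22, 2.57, 3.14, 3.14, 3.14].

### API

Orientations are given as [roll, pitch, yaw] about the fixed x, y, z axes, in that order (R = Rz(yaw) Ry(pitch) Rx(roll)).
In Python, from plant import r gives the robot as it stands. The module is installed in compiled form; this text tells all that it offers.
- The arm moves only by the tool drive_tool, never from a script. Its argument "increments" is a list of rows, each a list of 6 numbers: the shift along the tool's x, y, z in units of 40 mm (1.0 is 40 mm), then the turn, a rotation vector about the tool's x, y, z in units of 6 degrees (1.0 is 6 degrees). A call has 1 to 5 rows; each row is the pose to reach, as a shift and turn from the pose commanded when the call began, along the tool's axes at that moment; what a row does not reach only later rows make up. A row lasts 1/12 s, in which the tool goes at most 41.7 mm and 7.16 degrees, less where a joint would pass 70% of its speed; a pose out of reach is approached as far as the arm can. A call with a gripper value outside its range is refused whole. "claw" is the opening, from -1 (shut) to 1 (fully open), set as the call begins (left out, the last holds). The fingers move at their own pace and stop on an object; the grip force is fixed at half the most. Time passes only in rows, so rows that repeat a pose let the fingers close. It gives the time, the measured TCP pose, the force, the opening and the grip force at its end, in the units of the state.
- r.observe(): the state, without advancing time (a new reading comes with each control period).
- r.get_image(name): name is "scene" or "top"; returns a dict with "frame" (400x640x3 uint8, red, green, blue), "range_z" (400x640 float32, mm along the optical axis (not along the pixel's ray), 0 where there is no reading), "fovy" (degrees; the focal length in pixels is half the picture's height over the tangent of half this angle, whatever the lens; pixels are square), "cx", "cy" (the principal point, pixels), "k1" (the pictures are not rectified: a ray, as slopes to the right and down, at radius r is drawn at 1 + k1 r^2 times it, then the intrinsics apply), "world_to_cam" (4x4, takes a point from world to camera coordinates). Camera axes: x right, y down, z forward; pixel columns grow to the right and rows downward; lengths in mm; the calibration is good to about 2 mm. A picture is of the moment at which its call begins.
- r.sign_off(): hands the job in; it is judged then, once.
The state is a dict: "time_s": time; "joint_positions": joint angles; "dq": joint speeds; "joint_efforts": joint torques, N m; "position": TCP position; "tcp_rot": TCP orientation; "contact_force": force on the tool from outside, world axes, zero at the start; "moment": the same for the moment, N m; "gripper_width": finger opening in mm; "finger_force": force on a finger pad.
Only numpy, scipy, OpenCV 4.12 (cv2) and the standard library are available. Lean on these libraries where they do the work, as an engineer would, in place of code of your own. Each camera call takes 0.05 s, during which the arm holds its last target. There are 200 camera calls.

### The job

One of the red flip boxes was left lying across the punch block with the widest pin head: put it squarely back on top of the stack of the other two. Then take the mallet from its rest and, holding it, strike the sprung pin of that widest-headed punch all the way down with a brisk blow, and after it the pin of the narrowest-headed punch in the same way, leaving the medium one undriven. Finally put the mallet back on its rest as it was, head standing on the pad and handle in the fork, without disturbing anything else on the shelf.

Things in the scene. Friction and masses are not known exactly. Their poses are not given: they have to be found in the camera images.
- punch_wide: fixed dark iron block, 96 x 96 x 50 mm high, origin at the centre of its underside; a sprung steel pin with a round flat head, 48 mm across (the widest), rises from the middle of its top. Cheeks 52 mm long (x), 7 mm thick stand on it at y = +-42.5 mm, 78 mm apart inside, tops 95 mm above the shelf; a flip box lies across them at the start. Open towards +x and -x
- punch_mid: the same kind of block with cheeks, its pin head 34 mm across (the medium one, not to be used). The three blocks' places are shuffled. A thin metal tag sticks out 15 mm from each block's -x side, 20 mm above the shelf
- punch_narrow: the same kind of block, its pin head 20 mm across (the narrowest)
- pin_wide (a joint): how far the pin of the widest-headed punch is pressed down, m: 0 is up, 0.016 fully down; a spring (about 1 to 5 N) lifts it again
- pin_mid (a joint): the same for the medium punch
- pin_narrow (a joint): the same for the narrowest punch
- pin_wide_top (a point): centre of the top face of that pin's head (26 mm above the block's top when up, 10 mm when fully down); the head is 10 mm thick
- pin_mid_top (a point): the same for the medium punch
- pin_narrow_top (a point): the same for the narrowest punch
- mallet: mallet, 0.32 kg: white cylindrical plastic head with two steel bands, 44 mm across, 60 mm high; straight wooden handle 18 mm wide (y), 30 mm high (z), running from the head to x = -125 mm with its centre line at z = 30 mm. Origin at the centre of the lower striking face, z up along the head's axis as it stands on its rest
- rest: fixed dark wooden mallet rest: plate 160 (x) x 64 (y) x 8 mm, origin at the centre of its underside; a fork 14 mm long at x = -55 mm with saddle 22.5 mm above the shelf and two prongs, 34 mm apart inside, to 47.5 mm above the shelf carries the handle
- rest_pad (a point): the point on the rest's plate top (8 mm above the shelf, at x = +50 mm in the rest's frame) on which the centre of the mallet's striking face stands; the mallet's handle points to the rest's -x
- flips_top: red plastic flip box, 54 (x) x 110 (y) x 22 mm high, 0.12 kg, origin at the centre of its underside; lies across the cheeks of the widest-headed punch at the start
- flips_mid: the same kind of box, upper one of the stack of two
- flips_low: the same kind of box, lower one of the stack, on the shelf
- loupe: bystander: loupe on a white ceramic base 90 mm across, steel column, 146 mm high; the lens arm reaches 80 mm towards its +y; origin under the base
- gauge: bystander: brass coin thickness gauge, 70 (x) x 120 (y) mm, knob on top, 132 mm high
- tube_left: bystander: standing coin tube, 37 mm across, 75 mm high
- tube_right: bystander: another coin tube, same size
- coin_tray: bystander: wooden coin tray, 150 (x) x 110 (y) x 22 mm high
Not all that is in view belongs to the job. Leave any blue or orange look-alike of the flips_mid alone.

How it is judged:
By the outcome, as a careful person would: the job done as asked, in the order asked, and still so for the second after the job is handed in, with the robot touching nothing.
It also fails if it takes over 72 s, if anything falls off the work surface, if the arm or the gripper's body presses on something with over 40 N, if the wrist force passes 120 N, or if a joint passes its speed limit or range.

## Working session

There is one attempt and no reset: what is moved stays moved. The work goes in short steps, Python scripts to look and compute and a tool call to move; the robot and the scene stay as the last step left them, time stands still between calls to the robot, and variables do not carry over. Pictures are saved under pics/ and viewed, at most 10 in all, crops included, and the job is handed in when it is done.

Besides the shell and the picture viewer there is one more tool, called after ">>>" as a command line: name --pt "numbers of a row" for each row, then --argument value for the rest. drive_tool: Moves the arm, as the interface text tells. Its arguments: {"type":"object","properties":{"increments":{"type":"array"},"claw":{"type":"number"}},"required":["increments"]}

```bash
mkdir -p pics
cat > h.py <<'E'
import numpy as np, cv2
from plant import r
def get(n): return r.get_image(n)
def cam(im):
    f=200/np.tan(np.radians(im["fovy"])/2); return f
def world(im,u,v,z=None):
    """pixel -> world, using depth (or plane of height z)"""
    f=cam(im); xd=np.array([(u-im["cx"])/f,(v-im["cy"])/f]); x=xd.copy()
    for _ in range(20): x=xd/(1+im["k1"]*(x@x))
    T=np.array(im["world_to_cam"]); R=T[:3,:3]; t=T[:3,3]; d=np.array([x[0],x[1],1.])
    c=-R.T@t; w=R.T@d
    s=im["range_z"][int(round(v)),int(round(u))] if z is None else (z-c[2])/w[2]
    return c+s*w
def cloud(im):
    f=cam(im); v,u=np.mgrid[:400,:640]; xd=np.stack([(u-im["cx"])/f,(v-im["cy"])/f],-1); x=xd.copy()
    for _ in range(20): x=xd/(1+im["k1"]*(x**2).sum(-1,keepdims=True))
    T=np.array(im["world_to_cam"]); R=T[:3,:3]; t=T[:3,3]
    p=np.dstack([x,np.ones((400,640))])*im["range_z"][...,None]
    return (p-t)@R
def save(im,name,box=None,k=1):
    a=im["frame"][...,::-1]
    if box: a=a[box[1]:box[3],box[0]:box[2]]
    cv2.imwrite("pics/"+name,cv2.resize(a,None,fx=k,fy=k,interpolation=cv2.INTER_CUBIC))
E
python3 - <<'E'
from h import *
for n in("scene","top"):
    im=get(n); save(im,n+"0.png",k=1.25); T=np.array(im["world_to_cam"]); print(n,im["fovy"],im["k1"],-T[:3,:3].T@T[:3,3],T[:3,:3].round(2).tolist())
print(r.observe())
E
```

```text
scene 53.39348773164872 0.010653408812006413 [1459.84089692  236.64517592  793.00057959] [[-0.26, 0.97, 0.01], [0.56, 0.16, -0.82], [-0.79, -0.21, -0.58]]
top 53.12622111288291 -0.061767162598488586 [ 424.87063741    4.74179333 1200.04553442] [[0.02, -1.0, -0.01], [-1.0, -0.01, -0.1], [0.1, 0.02, -1.0]]
{'time_s': 0.1, 'joint_positions': array([ 1.14438898e+00,  3.00425427e-01,  1.52147735e+00, -2.58107491e-05,
        1.32068751e+00, -6.66291017e-02]), 'dq': array([-0.00089159, -0.00054139, -0.0004883 , -0.00097865, -0.00049556,
        0.00146165]), 'joint_efforts': array([ 1.26858620e-03, -5.32639253e+01, -3.53279471e+01,  7.09134433e-02,
        2.34668230e-02, -2.74412173e-05]), 'position': array([193.581008  , 514.60312224, 229.95524609]), 'tcp_rot': array([-3.14059556e+00, -4.14769264e-05,  2.78182079e+00]), 'contact_force': array([0.24485304, 0.95294703, 0.6927114 ]), 'moment': array([-0.01081137,  0.01900139,  0.0345449 ]), 'finger_force': 0.0, 'gripper_width': 93.7095499130598}
```

View pics/scene0.png

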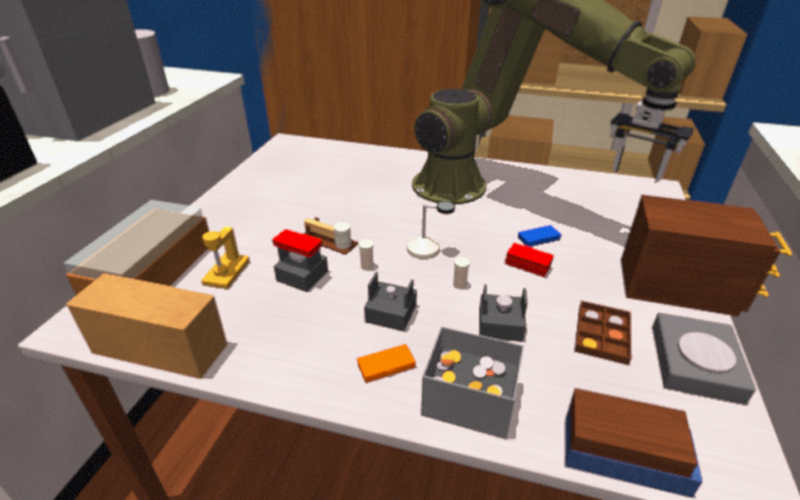

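View pics/top0.png

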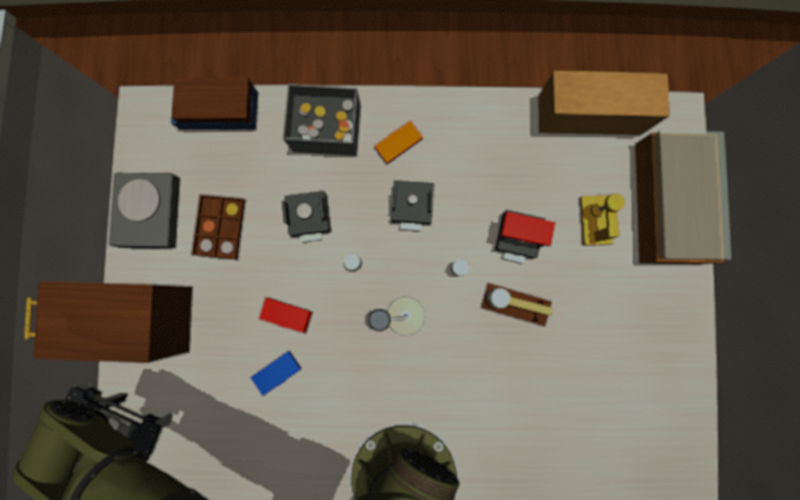

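The top view shows three punches: left (305,213) with a medium head, centre (412,202) with a small head, and right (522,235) under a red box. The two-box red stack is at (286,315). The blue (276,373) and orange (398,142) boxes are look-alikes, so I leave them alone. The mallet is on its rest at (515,303), handle to image right (-y). Next I measure by depth and enlarge the punches.

```bash
cat > meas.py <<'E'
from h import *
def rect(P):
    c,s,a=cv2.minAreaRect((P[:,:2]).astype(np.float32)); 
    return np.round(c,1),np.round(s,1),round(a,1),"med",np.median(P,0).round(1),len(P)
def reg(C,cen,rad,z0,z1):
    m=(np.hypot(C[...,0]-cen[0],C[...,1]-cen[1])<rad)&(C[...,2]>z0)&(C[...,2]<z1); return m
E
python3 - <<'E'
from meas import *
K=1.25
S={n:get(n) for n in("top","scene")}
W={n:cloud(S[n]) for n in S}
g={k:world(S["top"],u/K,v/K,z) for k,u,v,z in[("mid",305,213,70),("nar",412,202,70),("wide",526,229,110),("stack",286,315,44),("head",500,298,68),("handle",530,305,53)]}
for k in g: print(k,g[k].round())
for n in S:
    C=W[n]; F=S[n]["frame"].astype(int); red=(F[...,0]>120)&(F[...,1]<50)&(F[...,2]<50)
    print(n); 
    for k,z0,z1,rad in[("wide",108,130,80),("stack",36,55,80)]:
        P=C[red&reg(C,g[k],rad,z0,z1)]; print(k,rect(P)) if len(P)>5 else 0
    for k in("mid","nar"):
        P=C[reg(C,g[k],30,65,90)]; print(k,"pin",rect(P)) if len(P)>3 else print(k,"nopin")
        P=C[reg(C,g[k],75,43,57)]; print(k,"blk",rect(P))
        P=C[reg(C,g[k],75,89,102)]; print(k,"cheek",rect(P)) if len(P)>5 else 0
    P=C[reg(C,g["wide"],90,43,57)]; print("wideblk",rect(P))
    P=C[reg(C,g["head"],35,60,75)]; print("head",rect(P))
    P=C[reg(C,g["handle"],80,46,58)&(F[...,0]>F[...,2]+40)]; print("handle",rect(P))
    print("table z",np.median(C[reg(C,[424,0],400,-20,10)][:,2]))
a=np.vstack([cv2.resize(S["top"]["frame"][140:220,220:450],None,fx=3,fy=3,interpolation=2)])
save(S["top"],"crop1.png",(200,130,460,270),3)
E
```

```text
mid [609. 236.  70.]
nar [638.  -9.  70.]
wide [ 574. -260.  110.]
stack [375. 278.  44.]
head [ 422. -210.   68.]
handle [ 407. -282.   53.]
top
wide (array([ 575.1, -262.1]), array([105.9,  52.7]), 77.8, 'med', array([ 574.4, -261.4,  116.9]), 715)
stack (array([376.2, 283.2]), array([105.1,  49.5]), 73.4, 'med', array([376.6, 282.7,  44.2]), 600)
mid pin (array([614. , 237.4]), array([32. , 31.5]), 4.3, 'med', array([614.5, 238.1,  75.1]), 114)
mid blk (array([614.5, 238.4]), array([97.1, 97.1]), 8.0, 'med', array([607.1, 237.2,  49.9]), 831)
mid cheek (array([614.8, 238.6]), array([51.9, 92.7]), 8.1, 'med', array([613.4, 275.1,  94.1]), 100)
nar pin (array([644.4,  -9.8]), array([17.6, 17.2]), 1.3, 'med', array([643.8,  -9.8,  75.1]), 39)
nar blk (array([644.1,  -9.9]), array([95. , 96.4]), 86.2, 'med', array([640.2, -10. ,  49.7]), 911)
nar cheek (array([644. ,  -9.9]), array([92. , 50.9]), 87.0, 'med', array([642.3, -48.7,  94.7]), 91)
wideblk (array([ 572.3, -262.1]), array([96.9, 97. ]), 77.9, 'med', array([ 541.5, -257.1,   49.5]), 405)
head (array([ 422.8, -209. ]), array([
[... 660 characters left out ...]
1.2]), 7.8, 'med', array([621.1, 201.9,  93.6]), 77)
nar pin (array([647.8, -10.4]), array([22.4, 16.8]), 16.2, 'med', array([651.9,  -9.9,  74.2]), 41)
nar blk (array([646.9,  -8.8]), array([ 95.1, 100.8]), 86.6, 'med', array([662.3,  -9. ,  49.1]), 660)
nar cheek (array([645.5,  -9.2]), array([91.7, 57.3]), 87.8, 'med', array([649.9,  -9.8,  93.3]), 74)
wideblk (array([ 578.6, -263.4]), array([99.3, 94.4]), 80.5, 'med', array([ 599.9, -262.3,   48.9]), 375)
head (array([ 428.9, -210.7]), array([43.8, 40.2]), 15.7, 'med', array([ 431.8, -209.2,   66.3]), 89)
handle (array([ 405.5, -278.6]), array([111.1,  43.4]), 77.9, 'med', array([ 411.5, -282.5,   50.7]), 103)
table z -0.8789326839973152
```

View pics/crop1.png

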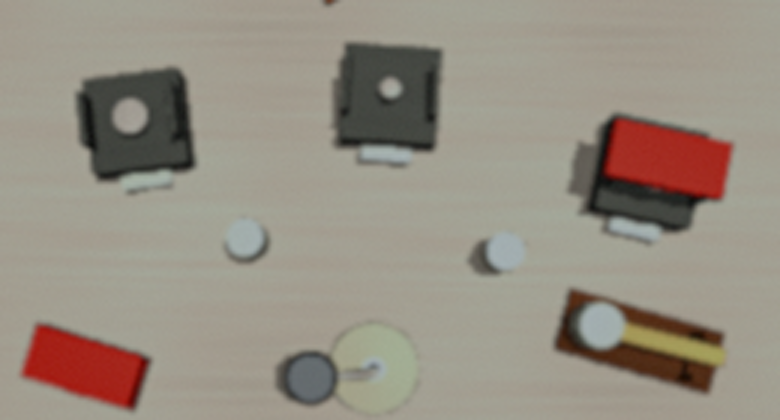

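The three heads compare clearly. The left head (130,115) measures about 32 mm, so it is the medium. The centre head (390,88) is about 17 mm, so it is the narrow. The right block (655,170) lies under the red box, so it is the wide one. The stack is the red box at (85,365); its top measures 44 mm, which is right for two boxes. I plan the first moves now.

```bash
cat > plan.py <<'E'
import sys,json,numpy as np
from plant import r
def plan(wps,start=None,rnd=0.05):
    """wps: (x,y,z,yaw_deg,rows,claw|None,label); prints drive_tool calls of <=5 rows"""
    if start is None:
        o=r.observe(); p=np.array(o["position"]); yaw=np.degrees(o["tcp_rot"][2])
    else: p=np.array(start[:3],float); yaw=start[3]
    for x,y,z,yt,n,claw,lab in wps:
        t=np.array([x,y,z],float); left=n
        while left>0:
            k=min(5,left); c=np.radians(yaw); A=np.array([[np.cos(c),np.sin(c),0],[np.sin(c),-np.cos(c),0],[0,0,-1]])
            dy=(yt-yaw+180)%360-180
            rows=[]
            for i in range(1,k+1):
                f=i/left; s=A.T@(t-p)*f/40
                rows.append([round(float(round(v/rnd)*rnd),2)+0 for v in (*s,0,0,-dy*f/6)])
            print(lab,claw,json.dumps(rows).replace("-0.0,","0,").replace("0.0,","0,").replace(" ",""))
            p=p+A@np.array(rows[-1][:3])*40; yaw-=rows[-1][5]*6; left-=k; claw=None
    print("end",p.round(1),round(yaw,1))
E
python3 -c "
from plan import *
plan([(480,150,225,115,12,1,'a'),(576,-262,190,77.8,13,None,'b')])"
```

```text
a 1 [[-0.85,-0.5,0,0,0,0.6],[-1.65,-1.0,0,0,0,1.25],[-2.5,-1.5,0.05,0,0,1.85],[-3.3,-2.0,0.05,0,0,2.45],[-4.15,-2.5,0.05,0,0,3.1]]
a None [[-0.95,-0.2,0,0,0,0.6],[-1.9,-0.45,0,0,0,1.25],[-2.8,-0.65,0.05,0,0,1.85],[-3.75,-0.85,0.05,0,0,2.45],[-4.7,-1.05,0.05,0,0,3.05]]
a None [[-0.95,0.1,0,0,0,0.6],[-1.9,0.15,0.05,0,0,1.25]]
b None [[-0.8,-0.15,0.05,0,0,0.5],[-1.6,-0.35,0.15,0,0,0.95],[-2.4,-0.5,0.2,0,0,1.45],[-3.2,-0.65,0.25,0,0,1.9],[-4.0,-0.85,0.35,0,0,2.4]]
b None [[-0.8,0.05,0.05,0,0,0.45],[-1.6,0.1,0.15,0,0,0.95],[-2.45,0.1,0.2,0,0,1.4],[-3.25,0.15,0.25,0,0,1.9],[-4.05,0.2,0.3,0,0,2.35]]
b None [[-0.8,0.25,0.05,0,0,0.5],[-1.55,0.5,0.15,0,0,0.95],[-2.35,0.7,0.2,0,0,1.45]]
end [ 575.3 -262.4  190.1] 77.8
```

>>> drive_tool --pt "-0.85 -0.5 0 0 0 0.6" --pt "-1.65 -1.0 0 0 0 1.25" --pt "-2.5 -1.5 0.05 0 0 1.85" --pt "-3.3 -2.0 0.05 0 0 2.45" --pt "-4.15 -2.5 0.05 0 0 3.1" --claw 1

```text
time_s: 0.62
position: [314.3, 361.2, 228.3]
tcp_rot: [-3.141, -0.0, 2.455]
contact_force: [0.7, 0.3, -0.2]
gripper_width: 93.9
finger_force: 0.0
```

>>> drive_tool --pt "-0.95 -0.2 0 0 0 0.6" --pt "-1.9 -0.45 0 0 0 1.25" --pt "-2.8 -0.65 0.05 0 0 1.85" --pt "-3.75 -0.85 0.05 0 0 2.45" --pt "-4.7 -1.05 0.05 0 0 3.05"

```text
time_s: 1.03
position: [433.6, 209.6, 226.5]
tcp_rot: [3.142, -0.0, 2.135]
contact_force: [0.1, 0.5, -0.1]
gripper_width: 94.0
finger_force: 0.0
```

>>> drive_tool --pt "-0.95 0.1 0 0 0 0.6" --pt "-1.9 0.15 0.05 0 0 1.25"

```text
time_s: 1.2
position: [479.8, 148.7, 224.7]
tcp_rot: [3.141, 0.0, 2.004]
contact_force: [1.1, 0.9, 0.2]
gripper_width: 94.1
finger_force: 0.0
```

>>> drive_tool --pt "-0.8 -0.15 0.05 0 0 0.5" --pt "-1.6 -0.35 0.15 0 0 0.95" --pt "-2.4 -0.5 0.2 0 0 1.45" --pt "-3.2 -0.65 0.25 0 0 1.9" --pt "-4.0 -0.85 0.35 0 0 2.4"

```text
time_s: 1.62
position: [515.9, -10.6, 210.5]
tcp_rot: [3.141, 0.0, 1.753]
contact_force: [0.6, 0.9, -0.5]
gripper_width: 94.2
finger_force: 0.0
```

>>> drive_tool --pt "-0.8 0.05 0.05 0 0 0.45" --pt "-1.6 0.1 0.15 0 0 0.95" --pt "-2.45 0.1 0.2 0 0 1.4" --pt "-3.25 0.15 0.25 0 0 1.9" --pt "-4.05 0.2 0.3 0 0 2.35"

```text
time_s: 2.03
position: [553.2, -168.4, 198.2]
tcp_rot: [-3.141, -0.0, 1.507]
contact_force: [0.6, 0.5, 0.6]
gripper_width: 94.0
finger_force: 0.0
```

>>> drive_tool --pt "-0.8 0.25 0.05 0 0 0.5" --pt "-1.55 0.5 0.15 0 0 0.95" --pt "-2.35 0.7 0.2 0 0 1.45" --pt "-2.35 0.7 0.2 0 0 1.45"

```text
time_s: 2.37
position: [575.0, -267.0, 189.1]
tcp_rot: [-3.14, 0.0, 1.351]
contact_force: [-1.0, 0.1, -0.6]
gripper_width: 94.0
finger_force: 0.0
```

Run:
```python
from meas import *
im=get("scene"); o=r.observe(); print(o["position"],o["tcp_rot"])
save(im,"s1.png",(170,90,330,250),4)
C=cloud(im)
# fingertip points: expected z ~164
c=o["position"]
P=C[reg(C,c,75,160,180)]
y=o["tcp_rot"][2]; A=np.array([[np.cos(y),np.sin(y)],[np.sin(y),-np.cos(y)]])
q=(P[:,:2]-c[:2])@A; print(len(P)); 
for s in(1,-1):
    k=q[q[:,1]*s>0]; print(s,np.percentile(k,[2,50,98],axis=0).round(1).tolist() if len(k) else 0)
print(P[:,2].min())
```

```text
[ 574.92544894 -264.54936269  189.2225305 ] [-3.14010142e+00 -2.43239114e-04  1.35404781e+00]
58
1 [[-10.2, 50.4], [5.8, 57.9], [9.0, 62.3]]
-1 [[-9.9, -54.7], [2.7, -46.4], [9.1, -44.0]]
162.1918388306615
```

View pics/s1.png

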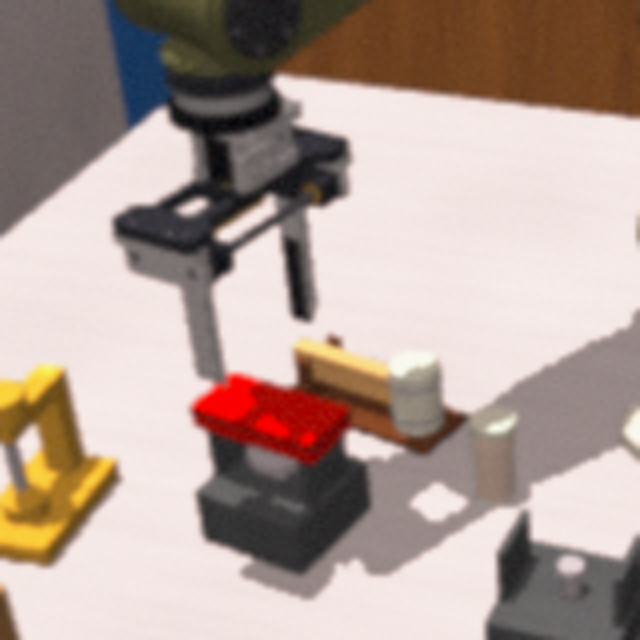

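The crop shows the open fingers over the red box at (270,415), one on each side. The wide pin shows under the box at (265,460). The fingers read about 3 mm too far in x from the scene camera, so I trust the top camera.

```bash
python3 -c "
from plan import *
plan([(575,-262,150,77.8,3,1,'dn'),(575,-262,122,77.8,4,None,'dn')])"
```

```text
dn 1 [[0,0,0.35,0,0,0.0],[0.05,0,0.65,0,0,0.0],[0.05,0,1.0,0,0,-0.05]]
dn None [[0,0,0.15,0,0,0.0],[0,0,0.35,0,0,0.0],[0,0,0.5,0,0,0.0],[0,0,0.7,0,0,0.0]]
end [ 575.4 -262.6  121.2] 77.9
```

>>> drive_tool --pt "0.05 0 0.45 0 0 0" --pt "0.05 0 0.9 0 0 0" --pt "0.05 0 1.3 0 0 0" --pt "0.05 0 1.68 0 0 0" --pt "0.05 0 1.68 0 0 0"

```text
time_s: 2.83
position: [574.7, -258.7, 120.3]
tcp_rot: [-3.137, -0.001, 1.359]
contact_force: [-0.2, -0.1, 0.0]
gripper_width: 94.2
finger_force: 0.0
```

>>> drive_tool --pt "0 0 0 0 0 0" --pt "0 0 0 0 0 0" --pt "0 0 0 0 0 0" --pt "0 0 0 0 0 0" --pt "0 0 0 0 0 0" --claw -1

```text
time_s: 3.25
position: [576.0, -260.3, 124.0]
tcp_rot: [3.141, 0.0, 1.358]
contact_force: [-0.1, 0.2, -0.5]
gripper_width: 64.0
finger_force: 0.0
```

>>> drive_tool --pt "0 0 0 0 0 0" --pt "0 0 0 0 0 0"

```text
time_s: 3.42
position: [575.9, -260.4, 123.6]
tcp_rot: [3.141, 0.0, 1.358]
contact_force: [-0.0, 0.9, 2.1]
gripper_width: 53.8
finger_force: 30.0
```

```bash
python3 -c "
from plan import *
plan([(576,-260.4,205,77.8,5,None,'up'),(376.6,284.6,205,73.4,20,None,'go')])"
```

```text
up None [[0,0,-0.4,0,0,0.0],[0,0,-0.8,0,0,0.0],[0,0,-1.2,0,0,0.0],[0,0,-1.65,0,0,0.0],[0,0,-2.05,0,0,0.0]]
go None [[0.6,-0.4,0,0,0,0.05],[1.25,-0.8,0,0,0,0.05],[1.85,-1.15,0,0,0,0.1],[2.45,-1.55,0,0,0,0.15],[3.05,-1.95,0,0,0,0.2]]
go None [[0.6,-0.4,0,0,0,0.05],[1.2,-0.8,0,0,0,0.05],[1.8,-1.2,0,0,0,0.1],[2.4,-1.6,0,0,0,0.15],[3.05,-2.0,0,0,0,0.2]]
go None [[0.6,-0.4,0,0,0,0.05],[1.2,-0.8,0,0,0,0.05],[1.8,-1.25,0,0,0,0.1],[2.4,-1.65,0,0,0,0.15],[3.0,-2.05,0,0,0,0.15]]
go None [[0.6,-0.4,0,0,0,0.05],[1.15,-0.85,0,0,0,0.05],[1.75,-1.25,0,0,0,0.1],[2.35,-1.7,0,0,0,0.15],[2.9,-2.1,0,0,0,0.2]]
end [377.  283.7 205.6] 73.3
```

>>> drive_tool --pt "0 0 -0.4 0 0 0" --pt "0 0 -0.8 0 0 0" --pt "0 0 -1.2 0 0 0" --pt "0 0 -1.65 0 0 0" --pt "0 0 -2.05 0 0 0"

```text
time_s: 3.83
position: [575.7, -260.3, 206.1]
tcp_rot: [-3.141, -0.0, 1.358]
contact_force: [0.4, -0.3, -1.3]
gripper_width: 53.5
finger_force: 30.0
```

>>> drive_tool --pt "0.4 -0.25 0 0 0 0.05" --pt "1.05 -0.65 0 0 0 0.05" --pt "1.7 -1.1 0 0 0 0.1" --pt "2.4 -1.55 0 0 0 0.15" --pt "3.05 -1.95 0 0 0 0.2"

```text
time_s: 4.25
position: [524.3, -123.1, 205.1]
tcp_rot: [-3.141, -0.0, 1.336]
contact_force: [0.3, 0.2, -0.9]
gripper_width: 53.8
finger_force: 30.0
```

>>> drive_tool --pt "0.6 -0.4 0 0 0 0.05" --pt "1.2 -0.8 0 0 0 0.05" --pt "1.8 -1.2 0 0 0 0.1" --pt "2.4 -1.6 0 0 0 0.15" --pt "3.05 -2.0 0 0 0 0.2"

```text
time_s: 4.67
position: [475.0, 13.7, 205.2]
tcp_rot: [-3.141, 0.0, 1.315]
contact_force: [0.7, 0.7, -1.5]
gripper_width: 54.1
finger_force: 30.0
```

>>> drive_tool --pt "0.6 -0.4 0 0 0 0.05" --pt "1.2 -0.8 0 0 0 0.05" --pt "1.8 -1.25 0 0 0 0.1" --pt "2.4 -1.65 0 0 0 0.15" --pt "3.0 -2.05 0 0 0 0.15"

```text
time_s: 5.08
position: [426.0, 150.7, 205.3]
tcp_rot: [3.142, -0.0, 1.3]
contact_force: [0.4, -0.1, -0.8]
gripper_width: 54.1
finger_force: 30.0
```

>>> drive_tool --pt "0.7 -0.45 0 0 0 0.05" --pt "1.4 -0.95 0 0 0 0.05" --pt "2.0 -1.45 0 0 0 0.1" --pt "2.5 -1.85 0 0 0 0.15" --pt "2.9 -2.1 0 0 0 0.2"

```text
time_s: 5.5
position: [375.6, 285.4, 205.3]
tcp_rot: [-3.141, 0.0, 1.28]
contact_force: [0.6, -0.8, -1.7]
gripper_width: 53.5
finger_force: 30.0
```

>>> drive_tool --pt "0 0 0 0 0 0" --pt "0 0 0 0 0 0" --pt "0 0 0 0 0 0"

```text
time_s: 5.75
position: [377.0, 283.3, 205.2]
tcp_rot: [-3.142, 0.0, 1.279]
contact_force: [0.1, -0.4, -2.1]
gripper_width: 53.6
finger_force: 30.0
```

```bash
python3 -c "
from plan import *
o=r.observe(); print(o['position'],o['gripper_width'])
plan([(376.6,284.6,90,73.4,5,None,'dn'),(376.6,284.6,73.5,73.4,4,None,'dn2')])"
```

```text
[376.95553533 283.26755534 205.15639411] 53.63938501759868
dn None [[0,0,0.6,0,0,0.0],[0,0,1.15,0,0,0.0],[0,0,1.75,0,0,0.0],[0,0,2.3,0,0,0.0],[0.05,0,2.9,0,0,0.0]]
dn2 None [[0,0,0.1,0,0,0.0],[0,0,0.2,0,0,0.0],[0,0,0.3,0,0,0.0],[0,0,0.4,0,0,0.0]]
end [377.5 285.2  73.2] 73.3
```

>>> drive_tool --pt "0.03 -0.02 0.6 0 0 0" --pt "0.03 -0.02 1.2 0 0 0" --pt "0.03 -0.02 1.8 0 0 0" --pt "0.03 -0.02 2.4 0 0 0" --pt "0.03 -0.02 2.85 0 0 0"

```text
time_s: 6.17
position: [376.4, 283.8, 89.5]
tcp_rot: [-3.141, 0.001, 1.278]
contact_force: [0.1, 0.6, -1.5]
gripper_width: 53.9
finger_force: 30.0
```

>>> drive_tool --pt "0 0 0 0 0 0" --pt "0 0 0.1 0 0 0" --pt "0 0 0.25 0 0 0" --pt "0 0 0.38 0 0 0" --pt "0 0 0.38 0 0 0"

```text
time_s: 6.58
position: [376.5, 284.9, 75.8]
tcp_rot: [-3.142, 0.0, 1.279]
contact_force: [-0.3, 0.4, -2.0]
gripper_width: 53.6
finger_force: 30.0
```

>>> drive_tool --pt "0 0 0 0 0 0" --pt "0 0 0 0 0 0" --pt "0 0 0 0 0 0"

```text
time_s: 6.83
position: [376.6, 285.2, 76.4]
tcp_rot: [3.141, -0.001, 1.279]
contact_force: [-0.4, 0.1, -1.8]
gripper_width: 53.7
finger_force: 30.0
```

Run:
```python
from h import *
o=r.observe(); print(o['position'],o['tcp_rot'],o['contact_force'])
im=get("scene"); save(im,"s2.png",(360,90,500,230),4)
```

```text
[376.60597421 285.22614244  76.44985098] [ 3.14116967e+00 -5.10110303e-04  1.27914120e+00] [-0.36270899  0.12177592 -1.78253222]
```

View pics/s2.png

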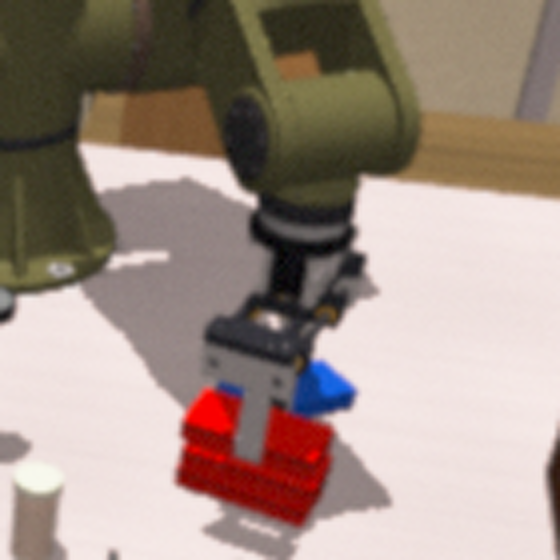

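The box hangs just above the stack; its right edge is at (333,440) and the stack's at (330,470). I check alignment from the depth.

Run:
```python
from h import *
im=get("scene"); C=cloud(im); F=im["frame"].astype(int); red=(F[...,0]>90)&(F[...,1]<50)&(F[...,2]<50)
a=np.radians(-16.6); ex=np.array([np.cos(a),np.sin(a)]); ey=np.array([-ex[1],ex[0]])
d=C[...,:2]-[376.2,283.2]; X=d@ex; Y=d@ey; Z=C[...,2]
m=red&(abs(X)<60)&(abs(Y)<80)
print("top z",np.percentile(Z[m],[90,98]))
for z0,z1 in((4,18),(25,40),(52,64)):
    k=m&(Z>z0)&(Z<z1); f=k&(X>20)
    print(z0,k.sum(),"Y",np.percentile(Y[f],[0,1,99,100]).round(1),"X",np.percentile(X[f&(abs(Y)<45)],[10,50,90]).round(1), np.polyfit(Y[f&(abs(Y)<45)],X[f&(abs(Y)<45)],1).round(3))
```

```text
top z [69.25613818 70.50725959]
4 112 Y [-50.8 -49.   53.3  53.6] X [23.9 26.2 28.7] [-5.0000e-03  2.6119e+01]
25 133 Y [-47.7 -47.4  55.6  56.8] X [25.2 28.2 30.7] [-0.029 28.282]
52 83 Y [-51.7 -51.4  53.2  53.4] X [25.8 28.  30.3] [-1.3000e-02  2.8007e+01]
```

>>> drive_tool --pt "0.05 0 0 0 0 0" --pt "0.05 0 0.03 0 0 0" --pt "0.05 0 0.06 0 0 0" --pt "0.05 0 0.08 0 0 0" --pt "0.05 0 0.08 0 0 0"

```text
time_s: 7.35
position: [377.0, 287.0, 72.7]
tcp_rot: [-3.141, 0.0, 1.279]
contact_force: [0.1, 0.1, -1.4]
gripper_width: 53.7
finger_force: 30.0
```

>>> drive_tool --pt "0 0 0 0 0 0" --pt "0 0 0 0 0 0"

```text
time_s: 7.52
position: [377.0, 287.0, 72.8]
tcp_rot: [-3.142, 0.0, 1.279]
contact_force: [0.5, 0.1, -1.3]
gripper_width: 53.8
finger_force: 30.0
```

>>> drive_tool --pt "0 0 0.02 0 0 0" --pt "0 0 0.03 0 0 0" --pt "0 0 0.03 0 0 0"

```text
time_s: 7.77
position: [377.1, 287.1, 72.6]
tcp_rot: [3.141, -0.0, 1.279]
contact_force: [-5.8, -3.2, 14.4]
gripper_width: 53.7
finger_force: 30.0
```

>>> drive_tool --pt "0 0 0 0 0 0" --pt "0 0 0 0 0 0" --pt "0 0 0 0 0 0" --pt "0 0 0 0 0 0" --claw 0.7

```text
time_s: 8.1
position: [377.0, 287.0, 71.6]
tcp_rot: [-3.142, 0.0, 1.279]
contact_force: [0.7, 0.1, 0.1]
gripper_width: 77.0
finger_force: 0.0
```

>>> drive_tool --pt "0 0 -0.5 0 0 0" --pt "0 0 -1.3 0 0 0" --pt "0 0 -2.1 0 0 0" --pt "0 0 -2.9 0 0 0" --pt "0 0 -3.3 0 0 0"

```text
time_s: 8.52
position: [377.7, 287.5, 207.3]
tcp_rot: [3.139, -0.003, 1.279]
contact_force: [0.4, 1.2, 0.9]
gripper_width: 80.0
finger_force: 0.0
```

```bash
python3 -c "
from plan import *
o=r.observe();print(o['position'],o['tcp_rot'])
plan([(430,50,205,76,10,None,'go'),(412,-255,150,76,13,None,'go')])"
```

```text
[377.68542268 287.46781607 207.28207753] [ 3.13889343 -0.00318263  1.27909391]
go None [[-0.55,0.3,0,0,0,-0.05],[-1.05,0.6,0,0,0,-0.1],[-1.6,0.9,0,0,0,-0.15],[-2.1,1.2,0,0,0,-0.2],[-2.65,1.5,0.05,0,0,-0.25]]
go None [[-0.55,0.3,0,0,0,-0.05],[-1.1,0.55,0,0,0,-0.1],[-1.6,0.85,0,0,0,-0.1],[-2.15,1.1,0,0,0,-0.15],[-2.7,1.4,0,0,0,-0.2]]
go None [[-0.6,0.1,0.1,0,0,0.0],[-1.15,0.2,0.2,0,0,0.0],[-1.75,0.3,0.3,0,0,0.0],[-2.3,0.45,0.45,0,0,0.0],[-2.9,0.55,0.55,0,0,0.0]]
go None [[-0.6,0.1,0.1,0,0,0.0],[-1.15,0.2,0.2,0,0,0.0],[-1.75,0.3,0.3,0,0,0.0],[-2.3,0.4,0.4,0,0,0.0],[-2.9,0.55,0.5,0,0,0.0]]
go None [[-0.55,0.1,0.1,0,0,0.0],[-1.15,0.2,0.2,0,0,0.0],[-1.7,0.3,0.35,0,0,0.0]]
end [ 412.1 -254.9  149.3] 76.0
```

Run:
```python
from meas import *
im=get("top"); C=cloud(im); F=im["frame"].astype(int)
g=(573,-262); P=C[reg(C,g,32,65,90)]; print("pin",rect(P)); P=C[reg(C,g,90,43,57)]; print("blk",rect(P)); P=C[reg(C,g,75,89,102)]; print("cheek",rect(P))
warm=(F[...,0]>F[...,2]+35)&(F[...,0]>110)
# handle: points z 47..57
m=reg(C,(405,-290),75,46,58)&warm; P=C[m]; c=P[:,:2].mean(0); u,s,v=np.linalg.svd(P[:,:2]-c); d=v[0]*np.sign(v[0][1]); print("handle",len(P),c,np.degrees(np.arctan2(d[1],d[0])),np.percentile((P[:,:2]-c)@d,[0,2,98,100]),np.percentile((P[:,:2]-c)@[-d[1],d[0]],[2,98]))
P=C[reg(C,(422.8,-209.5),35,62,75)]; print("head",rect(P))
h=rect(P)[0]; print("perp dist of head from handle line",(h-c)@[-d[1],d[0]],"along",(h-c)@d)
save(im,"t2.png",(340,160,470,270),5)
```

```text
pin (array([ 572.2, -261.7]), array([46.2, 46.5]), 66.8, 'med', array([ 572.6, -262.4,   76.1]), 229)
blk (array([ 572. , -262.9]), array([97.6, 96.8]), 78.3, 'med', array([ 561.5, -260.1,   49.7]), 745)
cheek (array([ 572.7, -263. ]), array([93.2, 52.2]), 78.0, 'med', array([ 572.9, -297.6,   94.3]), 105)
handle 219 [ 404.37373121 -282.54338834] 76.06693945013379 [-51.59860219 -47.97842004  48.02601891  50.58882299] [-8.51856014  8.51752999]
head (array([ 422.8, -208.9]), array([39.4, 43.6]), 0.5, 'med', array([ 422.8, -209.2,   68.1]), 189)
perp dist of head from handle line -0.1516725794641367 along 75.91345745744445
```

View pics/t2.png

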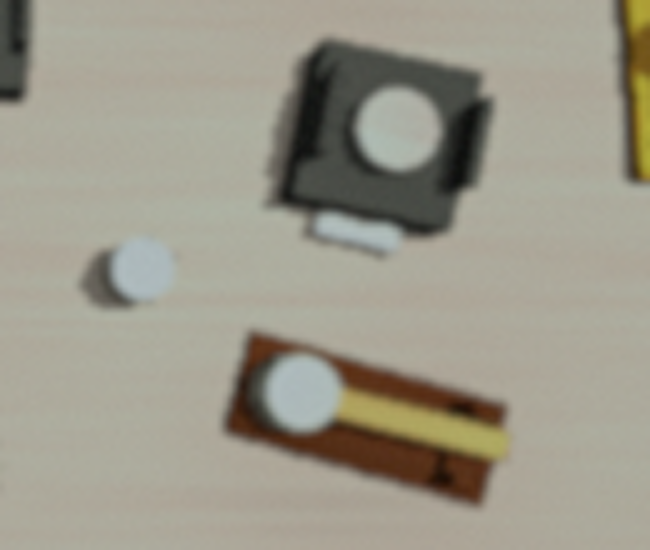

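The crop shows the wide pin (398,128) clear on its block, and the mallet head (302,393) with its handle running to (505,440). All the sizes agree. Next I move over the handle.

>>> drive_tool --pt "-0.55 0.3 0 0 0 -0.05" --pt "-1.3 0.7 0 0 0 -0.1" --pt "-2.1 1.2 0 0 0 -0.15" --pt "-2.9 1.65 0 0 0 -0.2" --pt "-3.7 2.1 0.05 0 0 -0.25" --claw 0.1

```text
time_s: 8.98
position: [414.9, 119.5, 201.5]
tcp_rot: [3.141, -0.0, 1.306]
contact_force: [0.4, -0.1, -0.2]
gripper_width: 52.4
finger_force: 0.0
```

>>> drive_tool --pt "-0.85 0.35 0 0 0 -0.05" --pt "-1.7 0.65 0 0 0 -0.1" --pt "-2.55 0.9 0 0 0 -0.1" --pt "-3.4 1.1 0 0 0 -0.15" --pt "-4.2 1.3 0 0 0 -0.2"

```text
time_s: 9.4
position: [420.5, -56.5, 201.3]
tcp_rot: [-3.141, 0.0, 1.326]
contact_force: [0.8, 0.3, -0.6]
gripper_width: 51.7
finger_force: 0.0
```

>>> drive_tool --pt "-0.8 0.1 0.1 0 0 0" --pt "-1.6 0.2 0.2 0 0 0" --pt "-2.4 0.3 0.3 0 0 0" --pt "-3.1 0.45 0.45 0 0 0" --pt "-3.7 0.55 0.6 0 0 0"

```text
time_s: 9.82
position: [406.0, -205.5, 177.0]
tcp_rot: [-3.142, 0.0, 1.325]
contact_force: [0.4, 0.3, 0.3]
gripper_width: 51.5
finger_force: 0.0
```

>>> drive_tool --pt "0 0 0 0 0 0" --pt "0 0 0 0 0 0"

```text
time_s: 9.98
position: [406.0, -204.2, 176.8]
tcp_rot: [-3.14, -0.0, 1.324]
contact_force: [0.0, -0.2, -0.1]
gripper_width: 51.6
finger_force: 0.0
```

```bash
python3 -c "
from plan import *
o=r.observe();print(o['position'],np.degrees(o['tcp_rot'][2]))
plan([(411.3,-255.6,100,76,5,None,'go'),(411.3,-255.6,44,76,6,None,'dn')],rnd=.01)"
```

```text
[ 406.02674155 -204.16622411  176.81499214] 75.86311910990958
go None [[-0.24,0.09,0.38,0,0,0.0],[-0.49,0.18,0.77,0,0,-0.01],[-0.73,0.27,1.15,0,0,-0.01],[-0.97,0.35,1.54,0,0,-0.02],[-1.21,0.44,1.92,0,0,-0.02]]
dn None [[0,0,0.23,0,0,0.0],[0,0,0.47,0,0,0.0],[0,0,0.7,0,0,0.0],[0,0,0.93,0,0,0.0],[0,0,1.17,0,0,0.0]]
dn None [[0,0,0.23,0,0,0.0]]
end [ 411.3 -255.4   44. ] 76.0
```

>>> drive_tool --pt "-0.3 0.1 0.2 0 0 0" --pt "-0.7 0.25 0.6 0 0 0" --pt "-1.1 0.4 1.1 0 0 0" --pt "-1.21 0.44 1.6 0 0 0" --pt "-1.21 0.44 1.92 0 0 0"

```text
time_s: 10.4
position: [411.6, -255.1, 98.7]
tcp_rot: [-3.14, -0.0, 1.326]
contact_force: [0.1, 0.4, -0.2]
gripper_width: 52.0
finger_force: 0.0
```

>>> drive_tool --pt "0 0 0.2 0 0 0" --pt "0 0 0.55 0 0 0" --pt "0 0 0.95 0 0 0" --pt "0 0 1.25 0 0 0" --pt "0 0 1.25 0 0 0"

```text
time_s: 10.82
position: [411.3, -253.8, 49.0]
tcp_rot: [-3.139, -0.001, 1.327]
contact_force: [-0.6, -0.3, -0.6]
gripper_width: 51.7
finger_force: 0.0
```

>>> drive_tool --pt "0 0 0 0 0 0" --pt "0 0 0 0 0 0"

```text
time_s: 10.98
position: [412.4, -254.9, 51.7]
tcp_rot: [3.14, 0.0, 1.327]
contact_force: [-0.3, 0.1, 0.2]
gripper_width: 51.6
finger_force: 0.0
```

>>> drive_tool --pt "0 -0.02 0.1 0 0 0" --pt "0 -0.02 0.18 0 0 0" --pt "0 -0.02 0.18 0 0 0" --pt "0 -0.02 0.18 0 0 0"

```text
time_s: 11.32
position: [411.0, -254.6, 43.7]
tcp_rot: [-3.142, 0.0, 1.326]
contact_force: [0.2, 0.3, -0.6]
gripper_width: 51.8
finger_force: 0.0
```

>>> drive_tool --pt "0 0 0 0 0 0" --pt "0 0 0 0 0 0" --pt "0 0 0 0 0 0" --pt "0 0 0 0 0 0" --pt "0 0 0 0 0 0" --claw -1

```text
time_s: 11.73
position: [411.1, -254.6, 43.7]
tcp_rot: [3.141, 0.0, 1.326]
contact_force: [0.8, -1.2, 0.5]
gripper_width: 21.8
finger_force: 0.6
```

>>> drive_tool --pt "0 0 0 0 0 0" --pt "0 0 0 0 0 0"

```text
time_s: 11.9
position: [411.2, -254.7, 43.8]
tcp_rot: [3.141, 0.0, 1.326]
contact_force: [0.2, -0.9, 0.8]
gripper_width: 18.0
finger_force: 30.0
```

Grip is good (18.0 mm at 30 N), with TCP (411.2, -254.7, 43.8) and yaw 76.0° noted for the return. Now I lift.

>>> drive_tool --pt "0 0 -0.2 0 0 0" --pt "0 0 -0.6 0 0 0" --pt "0 0 -1.1 0 0 0" --pt "0 0 -1.7 0 0 0" --pt "0 0 -2.3 0 0 0"

```text
time_s: 12.32
position: [410.6, -254.2, 136.7]
tcp_rot: [-3.14, -0.001, 1.326]
contact_force: [0.5, -0.7, -3.4]
gripper_width: 18.2
finger_force: 30.0
```

>>> drive_tool --pt "0 0 -0.5 0 0 0" --pt "0 0 -0.9 0 0 0" --pt "0 0 -1.2 0 0 0" --pt "0 0 -1.3 0 0 0"

```text
time_s: 12.65
position: [411.3, -254.7, 189.6]
tcp_rot: [3.14, 0.001, 1.326]
contact_force: [0.5, 0.1, -3.8]
gripper_width: 17.5
finger_force: 30.0
```

```bash
python3 -c "
from plan import *
o=r.observe();print(o['position'],np.degrees(o['tcp_rot'][2]),o['contact_force'],o['moment'])
plan([(526.2,-252.5,190,-12,20,None,'go')],rnd=.01)"
```

```text
[ 411.25906724 -254.74080686  189.63174579] 75.98671997603886 [ 0.52345415  0.05244241 -3.78071756] [-0.12431996  0.14715867  0.07411579]
go None [[0.04,0.14,0,0,0,0.73],[0.08,0.28,0,0,0,1.47],[0.11,0.42,0,0,0,2.2],[0.15,0.55,0,0,0,2.93],[0.19,0.69,0,0,0,3.67]]
go None [[0.09,0.11,0,0,0,0.73],[0.17,0.23,0,0,0,1.47],[0.26,0.34,0,0,0,2.2],[0.35,0.46,0,0,0,2.93],[0.43,0.57,0,0,0,3.66]]
go None [[0.12,0.07,0,0,0,0.73],[0.25,0.15,0,0,0,1.47],[0.37,0.22,0,0,0,2.2],[0.5,0.3,0,0,0,2.93],[0.62,0.37,0,0,0,3.67]]
go None [[0.14,0.02,0,0,0,0.73],[0.29,0.05,0,0,0,1.47],[0.43,0.07,-0.01,0,0,2.2],[0.57,0.09,-0.01,0,0,2.93],[0.71,0.11,-0.01,0,0,3.66]]
end [ 526.  -252.4  190. ] -12.0
```

>>> drive_tool --pt "0.04 0.14 0 0 0 0.6" --pt "0.08 0.28 0 0 0 1.3" --pt "0.11 0.42 0 0 0 2.1" --pt "0.15 0.55 0 0 0 2.9" --pt "0.19 0.69 0 0 0 3.67"

```text
time_s: 13.07
position: [439.5, -253.6, 187.0]
tcp_rot: [-3.14, 0.0, 0.938]
contact_force: [0.8, -0.1, -3.9]
gripper_width: 17.8
finger_force: 30.0
```

>>> drive_tool --pt "0.09 0.11 0 0 0 0.73" --pt "0.17 0.23 0 0 0 1.47" --pt "0.26 0.34 0 0 0 2.2" --pt "0.35 0.46 0 0 0 2.93" --pt "0.43 0.57 0 0 0 3.66"

```text
time_s: 13.48
position: [468.1, -253.1, 186.9]
tcp_rot: [-3.14, 0.001, 0.555]
contact_force: [-0.2, 0.0, -4.4]
gripper_width: 17.6
finger_force: 30.0
```

>>> drive_tool --pt "0.12 0.07 0 0 0 0.73" --pt "0.25 0.15 0 0 0 1.47" --pt "0.37 0.22 0 0 0 2.2" --pt "0.5 0.3 0 0 0 2.93" --pt "0.62 0.37 0 0 0 3.67"

```text
time_s: 13.9
position: [497.0, -252.6, 186.8]
tcp_rot: [-3.14, 0.001, 0.17]
contact_force: [-0.2, -0.4, -4.7]
gripper_width: 17.3
finger_force: 30.0
```

>>> drive_tool --pt "0.14 0.02 0 0 0 0.8" --pt "0.29 0.05 0 0 0 1.6" --pt "0.43 0.07 0 0 0 2.4" --pt "0.57 0.09 0 0 0 3.1" --pt "0.71 0.11 0 0 0 3.66"

```text
time_s: 14.32
position: [525.7, -251.9, 186.7]
tcp_rot: [-3.141, 0.002, -0.213]
contact_force: [-0.1, 0.3, -3.0]
gripper_width: 17.9
finger_force: 30.0
```

>>> drive_tool --pt "0 0 0 0 0 0" --pt "0 0 0 0 0 0"

```text
time_s: 14.48
position: [525.5, -252.0, 186.9]
tcp_rot: [-3.141, 0.002, -0.207]
contact_force: [-0.6, -0.0, -3.9]
gripper_width: 17.6
finger_force: 30.0
```

Run:
```python
from meas import *
from plan import plan
o=r.observe();c=o['position'];y=o['tcp_rot'][2];print(c,np.degrees(y),o['contact_force'],o['moment'])
im=get("top"); C=cloud(im); s=get("scene"); D=cloud(s); save(s,"s3.png",(160,100,320,240),5)
h=c[:2]+47.1*np.array([np.cos(y),np.sin(y)]); print("expect head",h)
for n,c3 in(("top",C),("scene",D)):
    P=c3[reg(c3,h,30,195,235)]; print(n,len(P),rect(P) if len(P)>5 else 0)
    if len(P)>8:
        a=np.c_[P[:,:2]-h,np.ones(len(P))]; q=P[abs(P[:,2]-np.median(P[:,2]))<6]; a=np.c_[q[:,:2]-h,np.ones(len(q))]; print("plane",np.linalg.lstsq(a,q[:,2],rcond=None)[0])
g=(644,-9.8);P=C[reg(C,(376.6,284),80,58,75)]; print("stack3",rect(P))
P=C[reg(C,g,20,65,90)]; print("nar",rect(P))
plan([(526.2,-252.5,145,-12,5,None,'dn')],rnd=.01)
```

```text
[ 525.47924833 -252.00430583  186.89456838] -11.85638910425704 [-0.55436439 -0.02919019 -3.889482  ] [ 0.03241508  0.28537096 -0.02020083]
expect head [ 571.57440067 -261.68144027]
top 19 (array([ 579.1, -242.9]), array([ 4.4, 18.5]), 61.2, 'med', array([ 578. , -241.5,  208.9]), 19)
plane [ -0.40744086  -0.74357155 226.12680765]
scene 157 (array([ 573.7, -259. ]), array([41.8, 43.2]), 86.3, 'med', array([ 579.5, -255.8,  209. ]), 157)
plane [-8.16968221e-02 -1.63149936e-02  2.09462367e+02]
stack3 (array([373.5, 283.3]), array([111.9,  55.9]), 73.9, 'med', array([373.9, 282.5,  66. ]), 764)
nar (array([644. ,  -9.8]), array([17.1, 17.2]), 1.7, 'med', array([643.5,  -9.8,  75.4]), 41)
dn None [[0,0,0.21,0,0,0.0],[0.01,0,0.42,0,0,0.01],[0.01,0,0.63,0,0,0.01],[0.02,0,0.85,0,0,0.02],[0.02,0.01,1.06,0,0,0.02]]
end [ 526.1 -252.7  144.9] -12.0
```

View pics/s3.png

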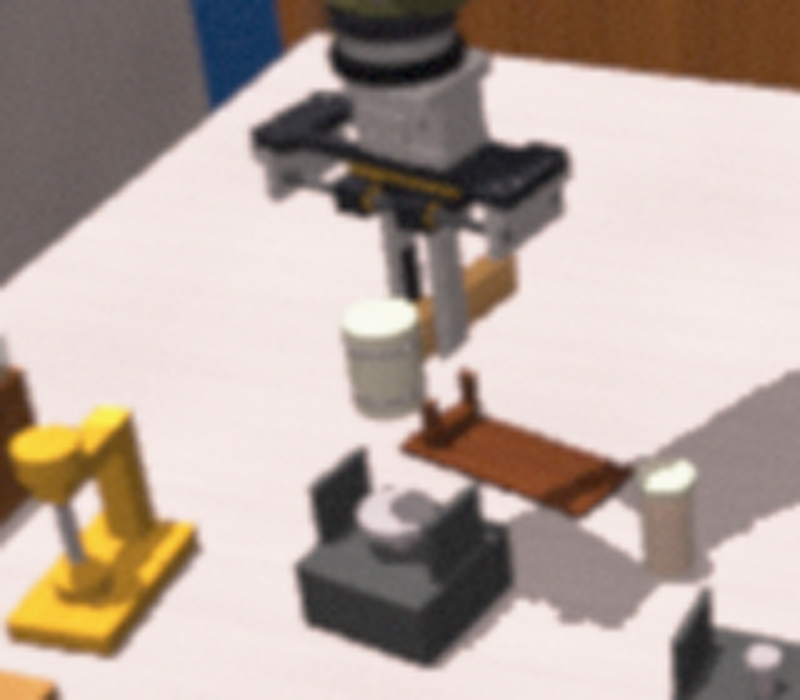

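The crop shows the mallet held level over the wide punch, head at (380,355) and pin at (400,510). I re-measure the finished stack with the same colour mask as before.

Run:
```python
from meas import *
a=np.radians(-16.6); ex=np.array([np.cos(a),np.sin(a)]); ey=np.array([-ex[1],ex[0]])
for n in("top","scene"):
    im=get(n); C=cloud(im); F=im["frame"].astype(int)
    for t in(120,70):
        red=(F[...,0]>t)&(F[...,1]<F[...,0]*.4)&(F[...,2]<F[...,0]*.4)
        P=C[red&reg(C,(376.6,284),80,60,75)]; print(n,t,rect(P))
    d=C[...,:2]-[376.2,283.2]; X=d@ex; Y=d@ey; Z=C[...,2]; m=red&(abs(X)<60)&(abs(Y)<80)
    for z0,z1 in((4,18),(26,40),(48,62)):
        k=m&(Z>z0)&(Z<z1); f=k&(X>15)
        if f.sum()>5: print(z0,f.sum(),"Y",np.percentile(Y[f],[0,2,98,100]).round(1),"X",np.percentile(X[f],[10,50,90]).round(1), np.polyfit(Y[f],X[f],1).round(3))
save(im,"s4.png",(390,180,460,230),10)
```

```text
top 120 (array([375.3, 281.2]), array([106.3,  50.8]), 74.1, 'med', array([375.5, 281.2,  66.2]), 665)
top 70 (array([375.2, 280.9]), array([106.9,  50.8]), 74.1, 'med', array([375.4, 280.8,  66.1]), 673)
48 20 Y [-55.1 -55.1  41.5  41.9] X [16.4 24.7 25.2] [ 0.033 23.342]
scene 120 (array([377.6, 284.3]), array([108.6,  60.7]), 73.2, 'med', array([384. , 286.4,  64.6]), 341)
scene 70 (array([377.6, 284.3]), array([108.6,  60.7]), 73.2, 'med', array([384. , 286.4,  64.6]), 341)
4 109 Y [-49.  -47.8  52.3  54.3] X [23.8 26.5 29. ] [9.0000e-03 2.6281e+01]
26 119 Y [-47.1 -45.4  55.4  56.9] X [25.3 28.2 31.2] [-2.000e-02  2.824e+01]
48 135 Y [-50.2 -49.   53.8  55.1] X [24.3 27.5 30.4] [-6.0000e-03  2.7365e+01]
```

View pics/s4.png

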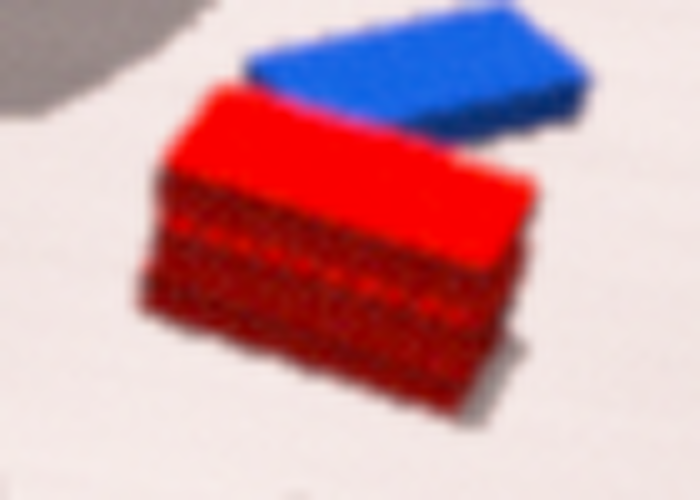

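The stack is square to within about 2 mm. Now I align over the wide pin.

>>> drive_tool --pt "0.02 0.01 0.2 0 0 0.02" --pt "0.02 0.01 0.5 0 0 0.02" --pt "0.02 0.01 0.8 0 0 0.02" --pt "0.02 0.01 0.92 0 0 0.02" --pt "0.02 0.01 0.92 0 0 0.02"

```text
time_s: 15.1
position: [525.8, -252.4, 148.6]
tcp_rot: [-3.141, 0.003, -0.211]
contact_force: [-0.3, 0.9, -3.4]
gripper_width: 17.8
finger_force: 30.0
```

>>> drive_tool --pt "0 0 0 0 0 0" --pt "0 0 0 0 0 0" --pt "0 0 0 0 0 0"

```text
time_s: 15.35
position: [526.8, -252.9, 151.4]
tcp_rot: [3.141, -0.001, -0.211]
contact_force: [0.3, 0.4, -4.0]
gripper_width: 18.0
finger_force: 30.0
```

Run:
```python
from meas import *
o=r.observe();c=o['position'];y=o['tcp_rot'][2];print(c,np.degrees(y),o['contact_force'])
h=c[:2]+47.1*np.array([np.cos(y),np.sin(y)]); print("head",h)
```

```text
[ 526.79171322 -252.90417183  151.38997436] -12.091597157137839 [ 0.26728076  0.39349534 -4.00340912]
head [ 572.84675113 -262.77045194]
```

>>> drive_tool --pt "0 0 0.3 0 0 0" --pt "0 0 0.85 0 0 0" --pt "0 0 1.4 0 0 0" --pt "0 0 1.4 0 0 0"

```text
time_s: 15.68
position: [525.5, -252.4, 91.6]
tcp_rot: [-3.141, 0.003, -0.211]
contact_force: [-2.3, -0.4, 0.1]
gripper_width: 17.8
finger_force: 30.0
```

>>> drive_tool --pt "0 0 0 0 0 0"

```text
time_s: 15.77
position: [526.2, -252.7, 94.4]
tcp_rot: [-3.141, 0.002, -0.211]
contact_force: [-2.7, 0.6, 0.5]
gripper_width: 18.2
finger_force: 30.0
```

Run:
```python
from meas import *
o=r.observe();c=o['position'];print(c,o['tcp_rot'],o['contact_force'],o['moment'])
D=cloud(get("scene")); P=D[reg(D,(574,-261),26,108,135)]; print(np.percentile(P[:,2],[50,75,90,98]),len(P))
q=P[P[:,2]>np.percentile(P[:,2],90)-5]; print(np.linalg.lstsq(np.c_[q[:,:2]-[574,-261],np.ones(len(q))],q[:,2],rcond=None)[0])
```

```text
[ 526.2201533  -252.66558657   94.43699566] [-3.14113770e+00  1.53323050e-03 -2.11169882e-01] [-2.7132899   0.62645624  0.47394093] [0.15949862 0.50377075 0.02386056]
[122.91598409 124.47056435 125.71130187 127.0951909 ] 151
[ 5.76512570e-02 -3.41430533e-02  1.24579996e+02]
```

Run:
```python
from meas import *
s=get("scene"); D=cloud(s); F=s["frame"].astype(int).sum(2)
# local frame of wide block (scene bias: +3 x)
a=np.radians(-12); ex=np.array([np.cos(a),np.sin(a)]); ey=np.array([-ex[1],ex[0]])
d=D[...,:2]-[574.5,-262]; X=d@ex; Y=d@ey; Z=D[...,2]
for x0 in range(-2,50,4):
    k=(abs(Y)<10)&(X>=x0)&(X<x0+4)&(Z>40)&(Z<135); 
    if k.sum(): print(x0,k.sum(),np.round(np.sort(Z[k]),0).astype(int).tolist(),F[k][np.argsort(Z[k])].tolist())
```

```text
-2 4 [126, 127, 127, 127] [732, 731, 734, 733]
2 2 [125, 128] [734, 734]
6 10 [63, 118, 125, 125, 126, 126, 127, 127, 128, 129] [412, 471, 726, 713, 720, 729, 733, 729, 723, 734]
10 24 [60, 64, 64, 90, 92, 99, 102, 106, 107, 107, 111, 113, 118, 118, 119, 120, 123, 123, 123, 123, 124, 125, 126, 127] [519, 401, 397, 463, 480, 457, 470, 438, 458, 450, 376, 418, 479, 486, 479, 488, 472, 543, 526, 649, 548, 668, 581, 679]
14 50 [49, 63, 63, 64, 65, 71, 72, 78, 79, 82, 82, 83, 85, 86, 88, 88, 89, 89, 90, 91, 94, 96, 97, 97, 97, 99, 100, 100, 101, 102, 102, 103, 105, 105, 108, 108, 109, 110, 111, 112, 113, 115, 116, 116, 116, 118, 119, 120, 124, 127] [253, 439, 469, 426, 475, 424, 436, 398, 413, 409, 414, 463, 460, 462, 471, 477, 472, 460, 481, 487, 480, 475, 463, 480, 481, 462, 474, 482, 483, 478, 479, 464, 479, 472, 473, 445, 386, 446, 424, 405, 396, 419, 415, 427, 451, 456, 469, 484, 511, 612]
18 39 [47, 47, 48, 50, 51, 52, 54, 54, 59, 60, 60, 63, 63, 63, 64, 64, 64, 66, 71, 72, 72, 74, 74, 75, 76, 77, 79, 79, 79, 80, 84, 84, 85, 85, 88, 88, 90, 95, 101] [254, 251, 280, 248, 255, 284, 296, 312, 407, 576, 525, 612, 516, 562, 602, 620, 586, 470, 454, 524, 443, 454, 471, 475, 464, 440, 424, 432, 416, 425, 436, 432, 439, 428, 455, 475, 478, 475, 485]
22 14 [49, 49, 50, 57, 58, 58, 60, 60, 60, 61, 63, 63, 67, 80] [301, 293, 267, 298, 315, 345, 377, 408, 418, 401, 471, 518, 589, 459]
26 7 [48, 49, 49, 50, 50, 50, 64] [314, 307, 311, 310, 299, 298, 472]
30 5 [47, 47, 49, 49, 51] [319, 312, 311, 309, 316]
34 6 [49, 49, 50, 50, 51, 51] [313, 310, 313, 311, 313, 308]
38 6 [46, 48, 49, 49, 49, 50] [313, 312, 312, 317, 309, 315]
42 4 [48, 48, 49, 49] [316, 299, 309, 313]
46 12 [40, 43, 44, 44, 46, 46, 47, 47, 49, 49, 50, 50] [171, 185, 202, 207, 270, 237, 273, 237, 297, 289, 286, 313]
```

>>> drive_tool --pt "0 0 -0.4 0 0 0" --pt "0 0 -0.9 0 0 0" --pt "0 0 -1.3 0 0 0" --pt "0 0 -1.4 0 0 0" --pt "0 0 -1.4 0 0 0"

```text
time_s: 16.28
position: [527.1, -253.0, 152.5]
tcp_rot: [3.141, -0.003, -0.211]
contact_force: [-0.1, 0.8, -3.8]
gripper_width: 17.8
finger_force: 30.0
```

>>> drive_tool --pt "0 0 0 0 0 0" --pt "0 0 0 0 0 0"

```text
time_s: 16.45
position: [526.2, -252.5, 149.8]
tcp_rot: [-3.141, 0.001, -0.211]
contact_force: [0.5, -0.9, -3.8]
gripper_width: 17.7
finger_force: 30.0
```

```bash
cat > tilt.py <<'E'
from meas import *
def tilt():
    o=r.observe();c=o['position'];y=o['tcp_rot'][2]; print(c,o['tcp_rot'].round(4),o['contact_force'].round(1))
    s=get("scene"); D=cloud(s); B=s["frame"].astype(int).sum(2)
    ex=np.array([np.cos(y),np.sin(y)]); ey=np.array([-ex[1],ex[0]])
    d=D[...,:2]-c[:2]-[3,0]; X=d@ex-47.1; Y=d@ey; Z=D[...,2]-c[2]
    k=(np.hypot(X,Y)<24)&(Z>15)&(Z<45)&(B>680); p=np.linalg.lstsq(np.c_[X[k],Y[k],np.ones(k.sum())],Z[k],rcond=None)[0]
    print("head top: n",k.sum(),"pitch-up deg",np.degrees(np.arctan(p[0])).round(1),"roll",np.degrees(np.arctan(p[1])).round(1),"z rel tcp",p[2].round(1),"(24.2 level) mean XY",X[k].mean().round(1),Y[k].mean().round(1))
    # handle underside/top line: warm points
    F=s["frame"].astype(int); w=(F[...,0]>F[...,2]+50)&(abs(Y)<15)&(X<-20)&(X>-135)&(abs(Z)<35)
    if w.sum()>8: print("handle",w.sum(),X[w].min().round(),X[w].max().round(),np.polyfit(X[w],Z[w],1).round(3))
E
python3 -c "
from tilt import *
tilt()
D=cloud(get('scene'))
P=D[reg(D,(575,-262),24,60,90)]; print('pin z',np.percentile(P[:,2],[25,50,75]),len(P))"
```

```text
[ 526.18253962 -252.53556001  149.77963991] [-3.1411e+00  1.5000e-03 -2.1110e-01] [ 0.5 -0.9 -3.8]
head top: n 60 pitch-up deg 6.6 roll 0.1 z rel tcp 30.7 (24.2 level) mean XY -5.0 0.4
handle 93 -122.0 -29.0 [0.132 8.599]
pin z [73.59747948 74.71448228 75.70184847] 122
```

The mallet pitched up about 7° in the grip. That geometry puts the face edge at z ≈ 60 mm at the deepest point (TCP 91.6), which means the pin bottomed. I level the mallet with the wrist and check.

>>> drive_tool --pt "0 0 -0.1 0 -0.4 0" --pt "0 0 -0.2 0 -0.8 0" --pt "0 0 -0.3 0 -1.2 0" --pt "0 0 -0.3 0 -1.2 0" --pt "0 0 -0.3 0 -1.2 0"

```text
time_s: 16.97
position: [526.7, -252.7, 162.0]
tcp_rot: [-3.141, 0.125, -0.211]
contact_force: [-0.1, 0.0, -4.7]
gripper_width: 17.8
finger_force: 30.0
```

>>> drive_tool --pt "0 0 0 0 0 0" --pt "0 0 0 0 0 0"

```text
time_s: 17.13
position: [526.3, -252.7, 162.4]
tcp_rot: [-3.141, 0.125, -0.211]
contact_force: [-0.6, -0.9, -4.1]
gripper_width: 17.7
finger_force: 30.0
```

```bash
python3 -c "
from tilt import *
tilt()"
```

```text
[ 526.27730315 -252.71192554  162.44242749] [-3.1414  0.1253 -0.2112] [-0.6 -0.9 -4.1]
head top: n 44 pitch-up deg 2.8 roll 0.5 z rel tcp 24.4 (24.2 level) mean XY 3.9 -1.6
handle 79 -127.0 -32.0 [ 0.119 10.249]
```

Run:
```python
from meas import *
o=r.observe();c=o['position'];y=o['tcp_rot'][2]
s=get("scene"); D=cloud(s); F=s["frame"].astype(int)
ex=np.array([np.cos(y),np.sin(y)]); ey=np.array([-ex[1],ex[0]])
d=D[...,:2]-c[:2]-[3,0]; X=d@ex-47.1; Y=d@ey; Z=D[...,2]-c[2]
w=(F[...,0]>F[...,2]+40)&(abs(Y)<20)&(abs(Z)<45)&(X<0)&(X>-140)
for a in range(-130,-15,10):
    k=w&(X>=a)&(X<a+10)
    if k.sum(): print(a,k.sum(),Z[k].min().round(1),Z[k].max().round(1),Y[k].mean().round(1))
k=(np.hypot(X,Y)<30)&(Z>-50)&(Z<45)&(F.sum(2)>300)
for a in range(-44,36,6):
    q=k&(Z>=a)&(Z<a+6)&(abs(Y)<8); 
    if q.sum(): print("front",a,q.sum(),np.median(X[q]).round(1),X[q].max().round(1))
save(s,"s5.png",(195,140,275,200),10)
```

```text
-130 4 -14.2 -3.0 9.1
-120 10 -13.2 -0.1 9.4
-110 8 -13.4 0.3 9.6
-100 17 -14.6 11.5 4.4
-90 20 -13.4 12.1 7.7
-80 12 -11.9 11.1 8.6
-60 2 9.7 11.3 -5.5
-50 5 -13.2 12.3 1.8
-40 20 -18.4 18.4 8.2
-30 2 21.5 23.6 13.6
-20 1 21.5 21.5 18.8
front -32 9 14.0 18.1
front -26 7 14.7 15.4
front -20 8 14.4 18.6
front -14 7 14.5 16.8
front -8 6 15.6 15.8
front -2 9 13.9 16.3
front 4 7 15.2 18.1
front 10 9 15.3 16.9
front 16 5 14.6 17.3
front 22 44 -3.5 17.8
```

View pics/s5.png

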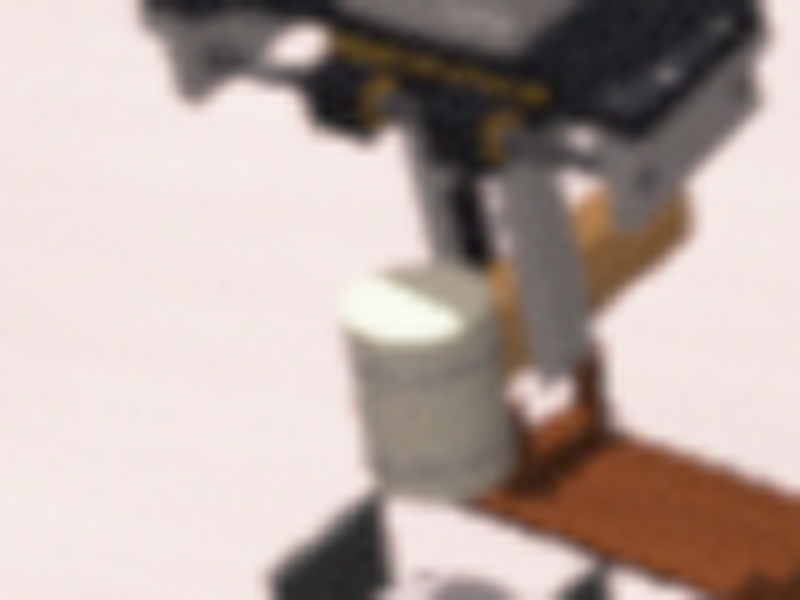

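The crop shows the mallet head (425,390) upright again, with the handle level. I strike the wide pin once more, faster, so that the blow is surely brisk and to the bottom.

>>> drive_tool --pt "0.08 0 0.25 0 0 0" --pt "0.15 0 0.84 0 0 0" --pt "0.25 0 1.55 0 0 0" --pt "0.25 0 1.55 0 0 0"

```text
time_s: 17.57
position: [527.1, -252.4, 95.1]
tcp_rot: [-3.14, 0.131, -0.211]
contact_force: [-0.1, 1.6, -1.4]
gripper_width: 17.9
finger_force: 30.0
```

>>> drive_tool --pt "0 0 0 0 0 0"

```text
time_s: 17.65
position: [528.2, -253.0, 99.4]
tcp_rot: [-3.141, 0.128, -0.211]
contact_force: [-1.6, 1.4, 0.3]
gripper_width: 18.2
finger_force: 30.0
```

```bash
cat > pinz.py <<'E'
from meas import *
def pin(cx,cy,yaw,r0,r1):
    s=get("scene"); D=cloud(s); B=s["frame"].astype(int).sum(2); a=np.radians(yaw); ex=np.array([np.cos(a),np.sin(a)]); ey=np.array([-ex[1],ex[0]])
    d=D[...,:2]-[cx+2.5,cy]; X=d@ex; Y=d@ey; k=(X>r0)&(X<r1)&(abs(Y)<12)&(D[...,2]>46)&(D[...,2]<85)&(B>500); print("pin bright z",np.sort(D[...,2][k]).round(1))
E
python3 -c "
from pinz import *; from tilt import tilt
tilt(); pin(572.3,-262.3,-12,12,28)"
```

```text
[ 528.18686254 -253.00588395   99.417046  ] [-3.1409  0.1281 -0.211 ] [-1.6  1.4  0.3]
head top: n 41 pitch-up deg 2.4 roll 0.2 z rel tcp 24.7 (24.2 level) mean XY 3.5 -2.6
handle 69 -123.0 -21.0 [ 0.2   14.102]
pin bright z [63.4 64.3 64.4 65.2 65.3 65.4 65.4 66.4 66.6 67.  67.  69. ]
```

```bash
cat > plan6.py <<'E'
import json,numpy as np
from scipy.spatial.transform import Rotation as Ro
from plant import r
def plan6(wps,rnd=0.01):
    """wps: (x,y,z,pitch,yaw_deg,[cumulative fractions over rows],label); roll=pi"""
    o=r.observe(); p=np.array(o["position"]); R=Ro.from_euler("xyz",o["tcp_rot"])
    for x,y,z,pi,ya,fr,lab in wps:
        T=Ro.from_euler("xyz",[np.pi,pi,np.radians(ya)]); fr=list(fr); done=0.
        while fr:
            ch,fr=fr[:5],fr[5:]; s=R.inv().apply(np.array([x,y,z])-p)/40; w=np.degrees((R.inv()*T).as_rotvec())/6
            rows=[[round(float(v),2)+0 for v in (*(s*(f-done)/(1-done)),*(w*(f-done)/(1-done)))] for f in ch]
            print(lab,json.dumps(rows).replace("-0.0,","0,").replace("0.0,","0,"))
            p=p+R.apply(rows[-1][:3])*40; R=R*Ro.from_rotvec(np.radians(np.array(rows[-1][3:])*6)); done=ch[-1]
    print("end",p.round(1),R.as_euler("xyz").round(3))
E
python3 - <<'E'
from plan6 import *
L=lambda n:np.arange(1,n+1)/n
plan6([(528.2,-253,190,.126,-12.1,L(5),'up'),(599.1,-7.1,175,.126,-3.5,L(10),'go')])
E
```

```text
up [[-0.06, 0, -0.44, 0, 0, 0.0], [-0.12, 0, -0.88, 0, -0.01, 0.0], [-0.18, 0, -1.32, 0, -0.01, 0.0], [-0.24, 0, -1.75, 0, -0.01, 0.0], [-0.3, -0.01, -2.19, 0, -0.01, 0.0]]
go [[0.05, -0.64, 0.03, -0.02, 0, -0.14], [0.1, -1.28, 0.06, -0.04, 0, -0.28], [0.15, -1.91, 0.09, -0.05, 0, -0.43], [0.2, -2.55, 0.12, -0.07, 0, -0.57], [0.25, -3.19, 0.16, -0.09, 0, -0.71]]
go [[0.1, -0.63, 0.02, -0.02, 0, -0.14], [0.19, -1.26, 0.05, -0.03, 0, -0.28], [0.29, -1.9, 0.07, -0.05, 0, -0.43], [0.38, -2.53, 0.1, -0.07, 0, -0.57], [0.48, -3.16, 0.12, -0.09, 0, -0.71]]
end [599.2  -7.2 175.1] [ 3.141  0.126 -0.061]
```

>>> drive_tool --pt "-0.06 0 -0.44 0 0 0" --pt "-0.12 0 -0.88 0 0 0" --pt "-0.18 0 -1.32 0 0 0" --pt "-0.24 0 -1.75 0 0 0" --pt "-0.3 0 -2.19 0 0 0"

```text
time_s: 18.17
position: [527.9, -253.1, 190.9]
tcp_rot: [3.141, 0.124, -0.211]
contact_force: [0.3, -0.1, -3.4]
gripper_width: 17.7
finger_force: 30.0
```

>>> drive_tool --pt "0.05 -0.5 0.03 -0.02 0 -0.14" --pt "0.1 -1.1 0.06 -0.04 0 -0.28" --pt "0.15 -1.8 0.09 -0.05 0 -0.43" --pt "0.2 -2.5 0.12 -0.07 0 -0.57" --pt "0.25 -3.19 0.16 -0.09 0 -0.71"

```text
time_s: 18.58
position: [563.9, -129.0, 182.5]
tcp_rot: [3.141, 0.123, -0.136]
contact_force: [0.5, -0.9, -4.2]
gripper_width: 17.6
finger_force: 30.0
```

>>> drive_tool --pt "0.1 -0.7 0.02 -0.02 0 -0.14" --pt "0.19 -1.4 0.05 -0.03 0 -0.28" --pt "0.29 -2.1 0.07 -0.05 0 -0.43" --pt "0.38 -2.7 0.1 -0.07 0 -0.57" --pt "0.48 -3.16 0.12 -0.09 0 -0.71"

```text
time_s: 19.0
position: [599.4, -5.4, 175.2]
tcp_rot: [-3.141, 0.124, -0.059]
contact_force: [0.2, 0.2, -3.4]
gripper_width: 17.5
finger_force: 30.0
```

>>> drive_tool --pt "0 0 0 0 0 0" --pt "0 0 0 0 0 0" --pt "0 0 0 0 0 0"

```text
time_s: 19.25
position: [598.9, -8.0, 174.6]
tcp_rot: [3.141, 0.124, -0.062]
contact_force: [0.0, 0.3, -4.6]
gripper_width: 17.5
finger_force: 30.0
```

Run:
```python
from plan6 import *
from tilt import *
tilt()
C=cloud(get("top"))
for n,g in(("wide",(572.3,-262.3)),("mid",(614,238))): 
    P=C[reg(C,g,22,52,90)]; print(n,np.median(P[:,2]))
plan6([(599.1,-7.1,162,.126,-3.5,[.5,1,1],'al')])
```

```text
[598.91769649  -7.97906936 174.62274816] [ 3.1413  0.1245 -0.0616] [ 0.   0.3 -4.6]
head top: n 21 pitch-up deg 5.0 roll 1.9 z rel tcp 24.5 (24.2 level) mean XY 9.1 0.2
handle 36 -114.0 -44.0 [ 0.107 16.062]
wide 76.12905516264048
mid 75.49672044549742
al [[0.02, -0.02, 0.15, 0, -0.01, -0.01], [0.04, -0.03, 0.31, 0, -0.01, -0.01], [0.04, -0.03, 0.31, 0, -0.01, -0.01]]
end [598.9  -7.2 161.8] [ 3.142  0.126 -0.061]
```

>>> drive_tool --pt "0.04 -0.02 0.35 0 0 0" --pt "0.15 -0.02 1.2 0 0 0" --pt "0.24 -0.02 1.92 0 0 0" --pt "0.24 -0.02 1.92 0 0 0"

```text
time_s: 19.68
position: [596.8, -7.4, 92.0]
tcp_rot: [3.142, 0.132, -0.063]
contact_force: [-4.2, 0.1, -0.3]
gripper_width: 17.9
finger_force: 30.0
```

>>> drive_tool --pt "0 0 0 0 0 0"

```text
time_s: 19.77
position: [598.4, -7.3, 96.6]
tcp_rot: [3.141, 0.128, -0.062]
contact_force: [-2.3, 0.2, 0.7]
gripper_width: 17.8
finger_force: 30.0
```

```bash
python3 -c "
from tilt import tilt
tilt()"
```

```text
[598.3594653   -7.32113198  96.56341637] [ 3.1415  0.1276 -0.0622] [-2.3  0.2  0.7]
head top: n 7 pitch-up deg 31.6 roll 1.1 z rel tcp 23.3 (24.2 level) mean XY 9.2 0.3
handle 26 -116.0 -26.0 [ 0.286 27.808]
```

>>> drive_tool --pt "-0.06 0 -0.44 0 0 0" --pt "-0.12 0 -0.95 0 0 0" --pt "-0.18 0 -1.45 0 0 0" --pt "-0.24 0 -1.95 0 0 0" --pt "-0.3 0 -2.35 0 0 0"

```text
time_s: 20.23
position: [599.3, -6.9, 195.3]
tcp_rot: [3.141, 0.121, -0.062]
contact_force: [0.9, 0.3, -2.9]
gripper_width: 17.9
finger_force: 30.0
```

>>> drive_tool --pt "0 0 0 0 0 0" --pt "0 0 0 0 0 0" --pt "0 0 0 0 0 0"

```text
time_s: 20.48
position: [598.4, -6.7, 190.8]
tcp_rot: [3.142, 0.126, -0.061]
contact_force: [-0.8, 0.2, -4.1]
gripper_width: 17.6
finger_force: 30.0
```

```bash
cat > lev.py <<'E'
from meas import *
def lev():
    o=r.observe();c=o['position'];y=o['tcp_rot'][2];print(c.round(1),o['tcp_rot'].round(4))
    s=get("scene"); D=cloud(s); F=s["frame"].astype(int)
    ex=np.array([np.cos(y),np.sin(y)]); ey=np.array([-ex[1],ex[0]])
    d=D[...,:2]-c[:2]-[3,0]; X=d@ex-47.1; Y=d@ey; Z=D[...,2]-c[2]
    k=(abs(X)<32)&(abs(Y)<9)&(Z>-32)&(Z<18)&(X>5)
    p=np.polyfit(Z[k],X[k],1); print("front slope dX/dZ -> pitch-up deg",(-np.degrees(np.arctan(p[0]))).round(1),"X0",p[1].round(1),k.sum())
    k=(np.hypot(X,Y)<18)&(Z>18)&(Z<40); q=np.linalg.lstsq(np.c_[X[k],np.ones(k.sum())],Z[k],rcond=None)[0]; print("top: n",k.sum(),"med",np.median(Z[k]).round(1),"slope deg",np.degrees(q[0]).round(1),"z0",q[1].round(1))
    w=(F[...,0]>F[...,2]+40)&(abs(Y)<20)&(Z>-40)&(Z<60)&(X<-70)&(X>-125)
    for a in range(-120,-70,10):
        m=w&(X>=a)&(X<a+10)
        if m.sum(): print(a,m.sum(),Z[m].min().round(1),Z[m].max().round(1),end=" | ")
    print()
E
python3 -c "
from lev import *
lev()
C=cloud(get('top'))
P=C[reg(C,(614,238),15,52,90)]; print(np.median(P[:,2]))"
```

```text
[598.4  -6.7 190.8] [ 3.1415  0.1259 -0.0614]
front slope dX/dZ -> pitch-up deg 2.5 X0 15.0 100
top: n 125 med 28.3 slope deg -11.1 z0 27.7
-120 10 -13.4 7.6 | -110 11 -16.0 5.1 | -100 3 -12.1 2.0 | -80 3 7.2 8.7 | 
75.73594585806867
```

Run:
```python
from plan6 import *
L=lambda n:np.arange(1,n+1)/n
plan6([(598.4,-6.7,196,.187,-3.5,[.5,1,1],'lev'),(505,-130,196,.187,36,L(10),'go'),(411.5,-253.6,190,.187,76,L(10),'go')])
```

```text
lev [[-0.01, 0, -0.07, 0, -0.29, 0.0], [-0.02, 0, -0.15, 0, -0.57, 0.0], [-0.02, 0, -0.15, 0, -0.57, 0.0]]
go [[-0.21, 0.32, 0.04, -0.12, 0, -0.65], [-0.42, 0.64, 0.08, -0.24, 0, -1.29], [-0.63, 0.97, 0.12, -0.37, 0, -1.94], [-0.84, 1.29, 0.16, -0.49, 0, -2.59], [-1.05, 1.61, 0.2, -0.61, 0, -3.24]]
go [[-0.3, 0.23, 0.06, -0.12, 0, -0.65], [-0.61, 0.46, 0.12, -0.25, 0, -1.29], [-0.91, 0.69, 0.17, -0.37, 0, -1.94], [-1.22, 0.92, 0.23, -0.49, 0, -2.59], [-1.52, 1.15, 0.29, -0.61, 0, -3.23]]
go [[-0.36, 0.11, 0.08, -0.12, 0, -0.66], [-0.72, 0.23, 0.17, -0.25, 0, -1.31], [-1.09, 0.34, 0.25, -0.37, 0, -1.97], [-1.45, 0.45, 0.33, -0.5, 0, -2.62], [-1.81, 0.56, 0.42, -0.62, 0, -3.28]]
go [[-0.38, -0.02, 0.09, -0.12, 0, -0.65], [-0.76, -0.04, 0.17, -0.25, 0, -1.31], [-1.13, -0.06, 0.26, -0.37, 0, -1.96], [-1.51, -0.08, 0.35, -0.5, 0, -2.62], [-1.89, -0.1, 0.43, -0.62, 0, -3.27]]
end [ 411.6 -253.6  190.1] [-3.142  0.187  1.326]
```

>>> drive_tool --pt "-0.01 0 -0.07 0 -0.29 0" --pt "-0.02 0 -0.15 0 -0.57 0" --pt "-0.02 0 -0.15 0 -0.57 0"

```text
time_s: 20.83
position: [598.8, -6.7, 196.6]
tcp_rot: [3.142, 0.187, -0.061]
contact_force: [0.1, -0.4, -4.9]
gripper_width: 17.8
finger_force: 30.0
```

>>> drive_tool --pt "-0.21 0.32 0.04 -0.12 0 -0.65" --pt "-0.42 0.64 0.08 -0.24 0 -1.29" --pt "-0.63 0.97 0.12 -0.37 0 -1.94" --pt "-0.84 1.29 0.16 -0.49 0 -2.59" --pt "-1.05 1.61 0.2 -0.61 0 -3.24"

```text
time_s: 21.25
position: [551.3, -68.8, 196.2]
tcp_rot: [3.141, 0.186, 0.288]
contact_force: [0.0, -0.1, -3.2]
gripper_width: 17.8
finger_force: 30.0
```

>>> drive_tool --pt "-0.3 0.23 0.06 -0.12 0 -0.65" --pt "-0.61 0.46 0.12 -0.25 0 -1.29" --pt "-0.91 0.69 0.17 -0.37 0 -1.94" --pt "-1.22 0.92 0.23 -0.49 0 -2.59" --pt "-1.52 1.15 0.29 -0.61 0 -3.23"

```text
time_s: 21.67
position: [504.8, -130.3, 196.2]
tcp_rot: [3.141, 0.185, 0.632]
contact_force: [0.1, -0.5, -4.9]
gripper_width: 17.9
finger_force: 30.0
```

>>> drive_tool --pt "-0.36 0.11 0.08 -0.12 0 -0.66" --pt "-0.72 0.23 0.17 -0.25 0 -1.31" --pt "-1.09 0.34 0.25 -0.37 0 -1.97" --pt "-1.45 0.45 0.33 -0.5 0 -2.62" --pt "-1.81 0.56 0.42 -0.62 0 -3.28"

```text
time_s: 22.08
position: [457.9, -192.0, 193.1]
tcp_rot: [3.14, 0.186, 0.981]
contact_force: [0.2, -0.0, -3.8]
gripper_width: 17.7
finger_force: 30.0
```

>>> drive_tool --pt "-0.38 -0.02 0.09 -0.12 0 -0.65" --pt "-0.76 -0.04 0.17 -0.25 0 -1.31" --pt "-1.13 -0.06 0.26 -0.37 0 -1.96" --pt "-1.51 -0.08 0.35 -0.5 0 -2.62" --pt "-1.89 -0.1 0.43 -0.62 0 -3.27"

```text
time_s: 22.5
position: [411.3, -253.9, 190.2]
tcp_rot: [3.14, 0.186, 1.33]
contact_force: [0.0, -0.2, -3.5]
gripper_width: 17.8
finger_force: 30.0
```

>>> drive_tool --pt "0 0 0 0 0 0" --pt "0 0 0 0 0 0" --pt "0 0 0 0 0 0"

```text
time_s: 22.75
position: [412.1, -253.3, 190.6]
tcp_rot: [3.14, 0.186, 1.325]
contact_force: [-1.0, 0.2, -4.2]
gripper_width: 17.9
finger_force: 30.0
```

Run:
```python
from plan6 import *
from meas import *
o=r.observe(); c=o["position"]; y=o["tcp_rot"][2]; print(c,o["tcp_rot"],o["contact_force"])
s=get("scene"); D=cloud(s); F=s["frame"].astype(int)
ex=np.array([np.cos(y),np.sin(y)]); ey=np.array([-ex[1],ex[0]])
d=D[...,:2]-c[:2]-[3,0]; X=d@ex-46; Y=d@ey; Z=D[...,2]-c[2]
k=(np.hypot(X,Y)<30)&(Z>19)&(Z<40); P=D[k]; print("top",k.sum(),rect(P),np.polyfit(X[k],Z[k],1),"expected",c[:2]+46*ex)
w=(F[...,0]>F[...,2]+40)&(abs(Y)<20)&(Z>-45)&(Z<45)&(X>-135)
for a in range(-130,-20,10):
    m=w&(X>=a)&(X<a+10)
    if m.sum(): print(a,m.sum(),Z[m].min().round(1),Z[m].max().round(1),Y[m].mean().round(1))
# head silhouette: lowest points by X bin
h=(np.hypot(X,Y)<27)&(Z>-45)&(Z<45)
for a in range(-24,25,8):
    m=h&(X>=a)&(X<a+8)
    if m.sum(): print("head",a,m.sum(),Z[m].min().round(1),Z[m].max().round(1))
plan6([(411.5,-253.6,80,.187,76,[.2,.45,.7,.9,1],'dn')])
```

```text
[ 412.1045418  -253.27886231  190.5890196 ] [3.13968476 0.18619467 1.32458252] [-1.00981952  0.22572131 -4.15334267]
top 92 (array([ 424.2, -213.1]), array([47.9, 42. ]), 50.8, 'med', array([ 429.9, -208.1,  216.1]), 92) [-0.10487571 25.430232  ] expected [ 423.31629232 -208.66612142]
-130 16 -18.5 10.5 -5.6
-120 25 -18.8 11.4 -4.0
-110 27 -18.3 10.7 -4.1
-100 24 -20.1 9.8 -4.4
-90 25 -17.5 10.9 -4.7
-80 24 -20.5 11.9 -4.7
-70 11 -15.8 11.8 -7.0
-60 1 19.5 19.5 -18.9
-50 1 10.4 10.4 5.9
-40 20 -18.3 17.6 -4.2
-30 11 -14.9 10.7 -6.9
head -24 14 -31.5 27.6
head -16 33 -30.1 27.2
head -8 47 -32.8 28.0
head 0 57 -30.6 27.9
head 8 78 -32.0 27.9
head 16 62 -32.0 26.7
dn [[0.1, 0, 0.54, 0, 0, 0.0], [0.22, -0.01, 1.22, 0.01, 0, 0.0], [0.35, -0.01, 1.9, 0.01, -0.01, -0.01], [0.45, -0.02, 2.45, 0.01, -0.01, -0.01], [0.5, -0.02, 2.72, 0.01, -0.01, -0.01]]
end [ 411.5 -253.5   80. ] [3.141 0.187 1.326]
```

>>> drive_tool --pt "0.1 0 0.54 0 0 0" --pt "0.22 0 1.22 0 0 0" --pt "0.35 -0.01 1.9 0 0 0" --pt "0.45 -0.02 2.45 0 0 0" --pt "0.5 -0.02 2.72 0 0 0"

```text
time_s: 23.22
position: [410.6, -252.8, 77.5]
tcp_rot: [-3.14, 0.185, 1.327]
contact_force: [-0.0, 0.2, -5.2]
gripper_width: 17.9
finger_force: 30.0
```

>>> drive_tool --pt "0 0 0 0 0 0" --pt "0 0 0 0 0 0" --pt "0 0 0 0 0 0"

```text
time_s: 23.47
position: [412.1, -254.2, 81.5]
tcp_rot: [3.138, 0.187, 1.326]
contact_force: [-0.0, -0.9, -3.5]
gripper_width: 17.8
finger_force: 30.0
```

Run:
```python
from plan6 import *
from meas import *
o=r.observe(); print(o["position"],o["tcp_rot"])
s=get("scene"); D=cloud(s)
P=D[reg(D,(425,-209),34,100-2,112)]; print(rect(P))
save(s,"s6.png",(190,140,290,215),8)
plan6([(411.5,-253.6,46,.187,76,[.2,.5,.8,1,1],'dn')])
```

```text
[ 412.06750513 -254.20265265   81.50182082] [3.13802029 0.18701646 1.32582667]
(array([ 424.4, -215.5]), array([54.2, 39.6]), 63.0, 'med', array([ 431.3, -209.8,  107. ]), 102)
dn [[0.04, 0, 0.17, 0.01, 0, 0.0], [0.09, -0.01, 0.44, 0.02, 0, 0.0], [0.14, -0.02, 0.7, 0.03, 0, -0.01], [0.18, -0.02, 0.87, 0.04, 0, -0.01], [0.18, -0.02, 0.87, 0.04, 0, -0.01]]
end [ 411.5 -253.5   46. ] [-3.141  0.187  1.327]
```

View pics/s6.png

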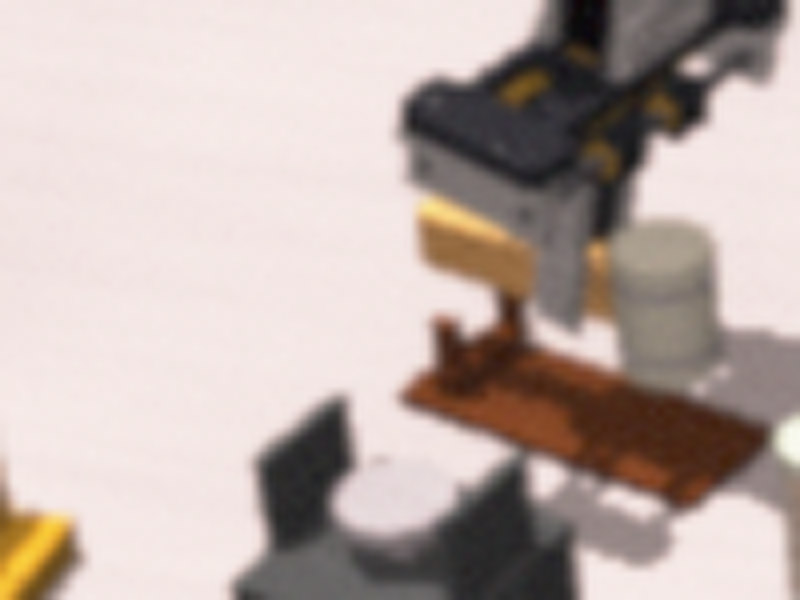

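The crop shows the mallet level, head (665,300) above the pad and handle in line with the fork prongs (445,345) and (510,325). The head's scene-camera median matches its first reading to within 1 mm.

>>> drive_tool --pt "0.04 0 0.17 0 0 0" --pt "0.09 -0.01 0.44 0 0 0" --pt "0.14 -0.02 0.68 0.01 0 0" --pt "0.16 -0.02 0.82 0.02 0 0" --pt "0.16 -0.02 0.82 0.02 0 0"

```text
time_s: 23.93
position: [409.8, -253.2, 45.0]
tcp_rot: [-3.138, 0.186, 1.327]
contact_force: [-0.1, -0.4, -4.3]
gripper_width: 17.9
finger_force: 30.0
```

>>> drive_tool --pt "0 0 0 0 0 0" --pt "0 0 0 0 0 0" --pt "0 0 0 0 0 0"

```text
time_s: 24.18
position: [410.8, -253.7, 47.1]
tcp_rot: [3.142, 0.187, 1.326]
contact_force: [-0.7, -0.0, -3.8]
gripper_width: 18.0
finger_force: 30.0
```

>>> drive_tool --pt "0.01 0.01 0.04 0 0 0" --pt "0.02 0.01 0.08 0 0 0" --pt "0.02 0.01 0.1 0 0 0" --pt "0.02 0.01 0.1 0 0 0"

```text
time_s: 24.52
position: [410.9, -253.6, 42.5]
tcp_rot: [-3.141, 0.186, 1.326]
contact_force: [-0.2, 0.1, -3.0]
gripper_width: 18.2
finger_force: 30.0
```

>>> drive_tool --pt "0 0 0 0 0 0" --pt "0 0 0 0 0 0"

```text
time_s: 24.68
position: [411.0, -253.6, 42.7]
tcp_rot: [-3.141, 0.186, 1.326]
contact_force: [0.3, 0.2, -3.4]
gripper_width: 17.7
finger_force: 30.0
```

>>> drive_tool --pt "0 0 0.02 0 0 0" --pt "0 0 0.03 0 0 0" --pt "0 0 0.03 0 0 0"

```text
time_s: 24.93
position: [411.0, -253.8, 41.6]
tcp_rot: [-3.141, 0.186, 1.326]
contact_force: [-0.4, 0.7, -1.7]
gripper_width: 17.8
finger_force: 30.0
```

>>> drive_tool --pt "0 0 0.01 0 0 0" --pt "0 0 0.02 0 0 0" --pt "0 0 0.02 0 0 0"

```text
time_s: 25.18
position: [411.1, -253.9, 41.1]
tcp_rot: [-3.142, 0.187, 1.326]
contact_force: [-0.2, 4.1, 4.3]
gripper_width: 17.6
finger_force: 30.0
```

Contact felt at the predicted height. I release and lift off.

>>> drive_tool --pt "0 0 0 0 0 0" --pt "0 0 0 0 0 0" --pt "0 0 0 0 0 0" --pt "0 0 0 0 0 0" --pt "0 0 0 0 0 0" --claw 0.1

```text
time_s: 25.6
position: [410.8, -254.0, 40.7]
tcp_rot: [-3.141, 0.186, 1.326]
contact_force: [0.3, -0.4, -0.5]
gripper_width: 47.8
finger_force: 0.0
```

>>> drive_tool --pt "-0.06 0 -0.3 0 0 0" --pt "-0.15 0 -0.8 0 0 0" --pt "-0.3 0 -1.6 0 0 0" --pt "-0.45 0 -2.4 0 0 0" --pt "-0.6 0 -3.2 0 0 0"

```text
time_s: 26.02
position: [410.7, -253.7, 172.3]
tcp_rot: [-3.141, 0.186, 1.326]
contact_force: [-0.1, 0.0, 0.2]
gripper_width: 51.7
finger_force: 0.0
```

>>> drive_tool --pt "-0.6 0 -0.5 0 0.6 0" --pt "-1.3 0 -0.7 0 1.2 0" --pt "-2.0 0 -0.9 0 1.8 0" --pt "-2.5 0 -1.0 0 1.8 0" --pt "-2.5 0 -1.0 0 1.8 0"

```text
time_s: 26.43
position: [388.1, -345.4, 230.2]
tcp_rot: [3.14, -0.001, 1.323]
contact_force: [-0.1, -0.5, 0.6]
gripper_width: 51.6
finger_force: 0.0
```

Run:
```python
from meas import *
o=r.observe(); print(o["time_s"],o["position"],o["contact_force"])
im=get("top"); C=cloud(im); F=im["frame"].astype(int)
for n,g,rd in(("wide",(572.3,-262.3),22),("nar",(644,-9.8),9),("mid",(614,238),15)): P=C[reg(C,g,rd,52,90)]; print(n,rect(P))
for nm,C2,F2 in(("top",C,F),("scene",*(lambda s:(cloud(s),s["frame"].astype(int)))(get("scene")))):
    P=C2[reg(C2,(422.8,-209.5),35,60,75)]; print(nm,"head",rect(P) if len(P)>9 else len(P))
    m=reg(C2,(405,-290),75,46,58)&(F2[...,0]>F2[...,2]+35)&(F2[...,0]>110); P=C2[m]
    if len(P)>20:
        c=P[:,:2].mean(0); v=np.linalg.svd(P[:,:2]-c)[2][0]; print("handle",len(P),c,np.degrees(np.arctan2(v[1],v[0]))%180,P[:,2].mean())
P=C[(F[...,0]>120)&(F[...,1]<50)&reg(C,(376.6,284),80,60,75)]; print("stack",rect(P))
```

```text
26.4333 [ 388.07265723 -345.37763683  230.20411018] [-0.0938909  -0.54025384  0.61391762]
wide (array([ 571.9, -262. ]), array([41.4, 42.8]), 34.5, 'med', array([ 572.7, -263. ,   76.2]), 184)
nar (array([644.1,  -9.9]), array([15.8, 15.3]), 62.9, 'med', array([643.9,  -9.8,  75.9]), 32)
mid (array([614. , 237.4]), array([27.8, 28.3]), 46.3, 'med', array([614.1, 237.9,  76.4]), 89)
top head (array([ 420. , -209.5]), array([39.4, 42.3]), 0.8, 'med', array([ 419.9, -209.9,   67.6]), 191)
handle 176 [ 402.29086548 -282.53436012] 75.73598065208367 52.43057860076373
scene head (array([ 424. , -210.9]), array([42.2, 41.3]), 6.3, 'med', array([ 428.1, -211.1,   66.3]), 88)
handle 105 [ 408.34349642 -283.19800546] 73.91168379472833 50.480127048247674
stack (array([375.5, 280.6]), array([104.8,  50.2]), 73.3, 'med', array([375.7, 280.6,  66. ]), 641)
```

The mallet stands on its pad within 3 mm and 0.5° of where it started. The stack is square and all the pins have sprung back up.

```bash
python3 -c "
from plant import r
print(r.sign_off())"
```

```text
the job is handed in; nothing more can be done
None
```

The job is handed in at about 26 s: the flip box is back on its stack, the wide pin and then the narrow pin were struck, the medium pin was left alone, and the mallet is back on its rest. The wide pin got two blows. That both pins went all the way down is inferred from the mallet's tilt and height, because the pin positions could not be read directly.

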